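# Stack the sorting pots on their stands

## Task

Clear the sorting bench by stacking the empty pots, all upright and fully seated in one another. On the green stand, from the bottom up: the brown pot, the red pot, then the black lid; on the grey stand: the yellow pot, then the blue pot. Do not knock over the glue bottle.

Things in the scene. Friction and masses are not known exactly. Their poses are not given: they have to be found in the camera images.
- brown_pot_mid (a point): Dark brown open round pot, outer diameter 56, height 50, wall 3 (mm), 80 g. Its lowest 9 mm is a tapered foot, 40 to 45 wide, then a shoulder and a straight body with a mouth 50 wide and 38 deep. Point: on the axis, 25 above the underside; z up. Seated on a stand or pot, the foot is in the mouth below, the shoulder on its rim: underside 9 below that rim.
- red_pot_mid (a point): Red open round pot, outer diameter 56, height 40, wall 3 (mm), 80 g. Its lowest 9 mm is a tapered foot, 40 to 45 wide, then a shoulder and a straight body with a mouth 50 wide and 28 deep. Point: on the axis, 20 above the underside; z up. Seated on a stand or pot, the foot is in the mouth below, the shoulder on its rim: underside 9 below that rim.
- lid_mid (a point): Black round lid with a grey knob, height 44 mm, 60 g. From the underside up: tapered plug 9 high (40 to 45 wide), disc 56 wide and 5 thick, upright round knob 20 wide and 30 high (14 to 44 above the underside). It stands on its plug. Point: on the axis, 22 above the underside; z up. Seated on a pot, the disc rests on the rim: underside 9 below the rim.
- yellow_pot_mid (a point): Yellow open round pot, outer diameter 56, height 50, wall 3 (mm), 80 g. Its lowest 9 mm is a tapered foot, 40 to 45 wide, then a shoulder and a straight body with a mouth 50 wide and 38 deep. Point: on the axis, 25 above the underside; z up. Seated on a stand or pot, the foot is in the mouth below, the shoulder on its rim: underside 9 below that rim.
- blue_pot_mid (a point): Blue open round pot, outer diameter 56, height 40, wall 3 (mm), 80 g. Its lowest 9 mm is a tapered foot, 40 to 45 wide, then a shoulder and a straight body with a mouth 50 wide and 28 deep. Point: on the axis, 20 above the underside; z up. Seated on a stand or pot, the foot is in the mouth below, the shoulder on its rim: underside 9 below that rim.
- green_stand_top (a point): Green square stacking stand, 88 x 88 x 18 mm high, fixed to the table, with a round socket 50 wide and 10 deep in the middle of its top, which takes a pot's foot. Point: middle of the socket at the level of the stand's top face; z up, x and y along its sides.
- grey_stand_top (a point): Light grey metal square stacking stand, 88 x 88 x 18 mm high, fixed to the table, with a round socket 50 wide and 10 deep in the middle of its top, which takes a pot's foot. Point: middle of the socket at the level of the stand's top face; z up, x and y along its sides.
- glue_mid (a point): White glue bottle with an orange nozzle, standing loose, 38 mm in diameter, 118 high, 120 g: must stay upright. Point: on its axis, 55 above the table; z up the axis.

How it is judged:
By the outcome, as a careful person would: the job done as asked, in the order asked, and still so for the second after the job is handed in, with the robot touching nothing.
It also fails if it takes over 134 s, if anything falls off the work surface, if the arm or the gripper's body presses on something with over 40 N, if the wrist force passes 120 N, or if a joint passes its speed limit or range.

## Robot

A 7-joint arm with a two-finger parallel gripper is mounted at the origin on the work surface. World frame = base frame: x ahead of the robot, y to its left, z up, the work surface at z = 0. Lengths are in m, angles in rad, forces in N, time in s.
With the tool pointing down it reaches from about 0.425 to 0.875 m from the base axis. Payload 4.7 kg.
Tool frame: the origin (TCP) lies midway between the tips of the shut fingers; the grasp point (between the pads) lies 19 mm behind it; x points along the fingers, y is the direction in which the jaws open and shut, and the axes are right-handed (so a half turn about x gives the same grasp; the last joint's range is limited). The gripper opens to 87 mm and grips with 3 to 60 N. Pads are 19 mm wide; open, the fingers measure 117 mm over their backs; the gripper's body (75 mm by 190 mm) begins 51 mm behind the grasp point.
Start: joints at [0.014, 0.321, -0.07, 1.45, 0.023, 1.371, -0.057], TCP at [0.65, -0, 0.194] pointing down, gripper open.
Joint ranges: [-2.86, 2.86], [-0.3, 2.09], [-1.38, 1.24], [0.06, 2.45], [-1.56, 4.7], [0.09, 2.05], [-2.69, 2.69]. Speed limits (rad/s): [2.57, 2.57, 3.14, 3.14, 3.14, 3.14, 3.14].

## Interface

Orientations are given as a rotation vector (axis times angle).
In Python, from bench import ctrl gives the robot as it stands. The module is installed in compiled form; this text tells all that it offers.
- The arm moves only by the shell command python3 -m jog 'ROWS' [FORCE]. ROWS is JSON, a list of rows, each an object with "rot": the turn, a rotation vector about the tool's x, y, z in units of 5 degrees (1.0 is 5 degrees), a list of three; "travel": the shift along the tool's x, y, z in units of 0.3 m (1.0 is 0.3 m), a list of three; "jaw": the closure, from -1 (fully open) to 1 (shut), so that 0 is half open. In form: [{"rot": [ax, ay, az], "travel": [tx, ty, tz], "jaw": jaw}, ...]. A call has 1 to 8 rows; each row shifts and turns the commanded pose from where the row before left it, along the tool's axes as they then stand; what a row does not reach is not made up. A row lasts 1/10 s, in which the tool goes at most 50 mm and 8.59 degrees, less where a joint would pass 70% of its speed; a pose out of reach is approached as far as the arm can. A call with a number of a shift or a turn outside -1 to 1 is refused whole. A call with a gripper value outside its range is refused whole. The fingers move at their own pace and stop on an object; FORCE is the grip in N (left out, the last holds). Time passes only in rows, so rows that do not move let the fingers close. It gives the time, the measured TCP pose, the force and the opening at its end, in the units of the state.
- ctrl.get_state(): the state, without advancing time (a new reading comes with each control period).
- ctrl.get_image(name): name is "scene" or "side" or "wrist"; returns the picture (400x640x3 uint8, red, green, blue); there is no depth.
- ctrl.camera_model(name): a dict with "mtx" (3x3 intrinsics, pixels), "extrinsics" (4x4, takes a point from world to camera coordinates); the wrist camera has in their place "hand_eye" (4x4, takes a point from camera to tool coordinates, whose origin is the TCP and whose axes are the tool frame's). Camera axes: x right, y up, looking along -z (the intrinsics and any distortion apply to the point x, -y, -z); pixel columns grow to the right and rows downward; lengths in m; the calibration is good to about 2 mm. A picture is of the moment at which its call begins: read the wrist's pose just before it. camera_model takes no time and is no camera call.
- ctrl.close_job(): hands the job in, once; it reports no verdict.
The state is a dict: "time": time; "joint_positions": joint angles; "qd": joint speeds; "joint_torque": joint torques, N m; "position": TCP position; "tool_rot": TCP orientation; "ft_force": force on the tool from outside, world axes, zero at the start; "torque": the same for the moment, N m; "grip_width": opening from 0.0 (shut) to 1.0 (fully open).
Only numpy, scipy, OpenCV 4.12 (cv2) and the standard library are available. Lean on these libraries where they do the work, as an engineer would, in place of code of your own. Each camera call takes 0.05 s, during which the arm holds its last target.

## Working session

There is one attempt and no reset: what is moved stays moved. The work goes in short steps, Python scripts to look and compute and a shell command to move; the robot and the scene stay as the last step left them, time stands still between calls to the robot, and variables do not carry over. Pictures are saved under pics/ and viewed, and the job is handed in when it is done.

```bash
mkdir -p pics; python3 - <<'E'
from bench import ctrl
import cv2,numpy as np
s=ctrl.get_state();print({k:np.round(v,4) for k,v in s.items()})
for n in ["scene","side","wrist"]:
    im=ctrl.get_image(n);cv2.imwrite(f"pics/{n}0.png",im[:,:,::-1])
    m=ctrl.camera_model(n);print(n,{k:np.round(v,4).tolist() if not isinstance(v,str) else v for k,v in m.items()})
E
```

```text
{'time': np.float64(0.0), 'joint_positions': array([ 0.0141,  0.3218, -0.0701,  1.4517,  0.0226,  1.3708, -0.0569]), 'qd': array([-0.0002, -0.0009, -0.0001, -0.0005, -0.0012,  0.0005, -0.0013]), 'joint_torque': array([-3.00000e-04, -4.91285e+01, -4.03900e-01, -3.12526e+01,
       -6.41000e-02,  4.38000e-02,  2.00000e-04]), 'position': array([0.6494, 0.    , 0.1929]), 'tool_rot': array([ 1.2082,  1.2106, -1.2105]), 'ft_force': array([-0.358 , -0.3393, -0.0099]), 'torque': array([0.0531, 0.0002, 0.0424]), 'grip_width': np.float64(0.9965)}
scene {'mtx': [[493.2924, 0.0, 315.6721], [0.0, 493.2924, 198.2284], [0.0, 0.0, 1.0]], 'extrinsics': [[-0.6267, 0.7791, 0.0178, 0.3489], [-0.5875, -0.4874, 0.646, 0.3018], [0.5119, 0.3944, 0.7632, -1.6329], [0.0, 0.0, 0.0, 1.0]]}
side {'mtx': [[500.477, 0.0, 311.7712], [0.0, 500.477, 193.1629], [0.0, 0.0, 1.0]], 'extrinsics': [[-0.8501, -0.5266, -0.0017, 0.5035], [0.2801, -0.4548, 0.8454, -0.2326], [-0.446, 0.7182, 0.5341, -1.0453], [0.0, 0.0, 0.0, 1.0]]}
wrist {'mtx': [[305.4308, 0.0, 324.2843], [0.0, 305.4308, 201.356], [0.0, 0.0, 1.0]], 'hand_eye': [[-0.0005, 0.2568, -0.9665, -0.1916], [1.0, -0.0, -0.0005, -0.0002], [-0.0002, -0.9665, -0.2568, -0.0703], [0.0, 0.0, 0.0, 1.0]]}
```

View pics/scene0.png

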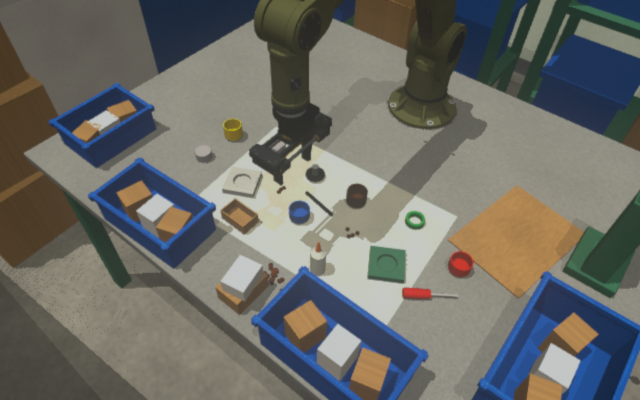

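View pics/side0.png

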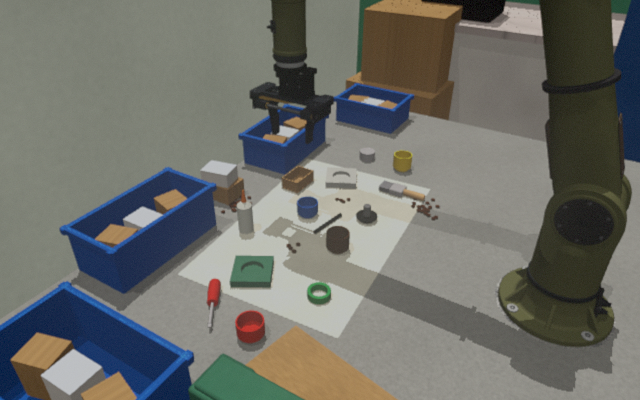

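View pics/wrist0.png

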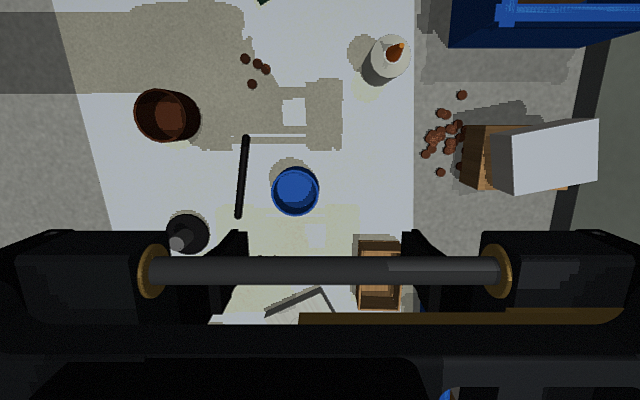

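```bash
cat > h.py <<'E'
from bench import ctrl
import cv2,numpy as np
from scipy.spatial.transform import Rotation as Ro
def cam(n,s=None):
    m=ctrl.camera_model(n);K=np.array(m["mtx"])
    if n=="wrist":
        T=np.eye(4);T[:3,:3]=Ro.from_rotvec(s["tool_rot"]).as_matrix();T[:3,3]=s["position"]
        C=T@np.array(m["hand_eye"]);E=np.linalg.inv(C)
    else: E=np.array(m["extrinsics"])
    return K,E
def ray(c,uv):
    K,E=c;uv=np.atleast_2d(uv)
    p=np.c_[(uv[:,0]-K[0,2])/K[0,0],-(uv[:,1]-K[1,2])/K[1,1],-np.ones(len(uv))]
    d=p@E[:3,:3];o=-E[:3,:3].T@E[:3,3]
    return o,d
def onz(c,uv,z):
    o,d=ray(c,uv);return o+d*((z-o[2])/d[:,2:3])
def proj(c,P):
    K,E=c;P=np.atleast_2d(P);q=P@E[:3,:3].T+E[:3,3]
    return np.c_[K[0,0]*q[:,0]/-q[:,2]+K[0,2],-K[1,1]*q[:,1]/-q[:,2]+K[1,2]]
def shot(n,name):
    s=ctrl.get_state();im=ctrl.get_image(n)[:,:,::-1].copy();cv2.imwrite(f"pics/{name}.png",im);return im,cam(n,s),s
HS={'red':[((0,150,70),(6,255,255)),((174,150,70),(180,255,255))],'yellow':[((22,150,60),(34,255,255))],'blue':[((108,120,40),(125,255,255))],'green':[((65,60,30),(90,255,255))],'brown':[((0,40,15),(14,190,90))]}
def mask(im,c):
    h=cv2.cvtColor(im,cv2.COLOR_BGR2HSV);m=0
    for a,b in HS[c]: m=m|cv2.inRange(h,a,b)
    return m
E
python3 - <<'E'
from h import *
s=ctrl.get_state();print(np.round(Ro.from_rotvec(s['tool_rot']).as_matrix(),3).tolist())
for n in ['scene','side']:
    im=cv2.imread(f'pics/{n}0.png')
    x0,y0,w,hh=(190,110,300,200) if n=='scene' else (190,130,260,220)
    cv2.imwrite(f'pics/{n}0z.png',cv2.resize(im[y0:y0+hh,x0:x0+w],None,fx=2.66,fy=2.66,interpolation=cv2.INTER_CUBIC))
    for c in HS:
        m=mask(im,c);k,l,st,ce=cv2.connectedComponentsWithStats(m)
        print(n,c,[(ce[i].round(1).tolist(),int(st[i,4]),st[i,:4].tolist()) for i in range(1,k) if 80<st[i,4]<1700])
E
```

```text
[[-0.002, 1.0, 0.0], [-0.0, 0.0, -1.0], [-1.0, -0.002, 0.0]]
scene red [([461.7, 262.0], 318, [450, 251, 24, 22]), ([416.6, 292.7], 237, [403, 288, 28, 10])]
scene yellow [([232.3, 128.7], 294, [224, 119, 17, 21])]
scene blue [([342.7, 9.4], 193, [334, 0, 20, 21]), ([511.3, 24.0], 299, [498, 0, 30, 57]), ([617.8, 6.8], 698, [579, 0, 61, 21]), ([299.5, 212.2], 114, [290, 208, 19, 9]), ([329.1, 321.2], 143, [320, 309, 18, 25]), ([367.4, 346.1], 82, [360, 341, 19, 11])]
scene green [([623.0, 120.3], 770, [603, 96, 37, 46]), ([92.1, 235.6], 398, [66, 194, 51, 87]), ([386.8, 263.0], 1015, [369, 246, 36, 34])]
scene brown [([313.1, 338.3], 272, [295, 324, 31, 27]), ([520.6, 389.9], 105, [515, 376, 14, 24]), ([361.2, 391.3], 143, [350, 383, 25, 17])]
side red [([213.4, 290.6], 225, [208, 279, 12, 26]), ([249.9, 327.5], 580, [236, 311, 28, 32])]
side yellow [([403.0, 159.4], 209, [395, 151, 17, 20])]
side blue [([284.6, 115.5], 130, [277, 109, 23, 16]), ([266.3, 146.0], 1588, [239, 116, 68, 56]), ([318.9, 130.4], 154, [312, 118, 13, 26])]
side green [([362.1, 27.7], 337, [357, 0, 24, 72]), ([525.5, 1.0], 90, [505, 0, 35, 4]), ([619.9, 5.7], 230, [611, 0, 20, 14]), ([252.1, 269.0], 933, [231, 256, 42, 27]), ([318.6, 290.3], 103, [308, 283, 22, 16])]
side brown [([338.1, 241.2], 99, [329, 231, 20, 23])]
```

View pics/scene0z.png

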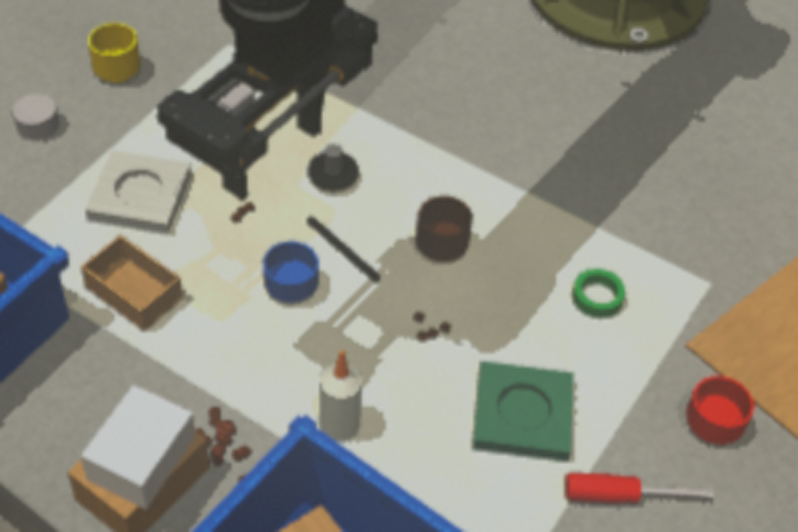

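View pics/side0z.png

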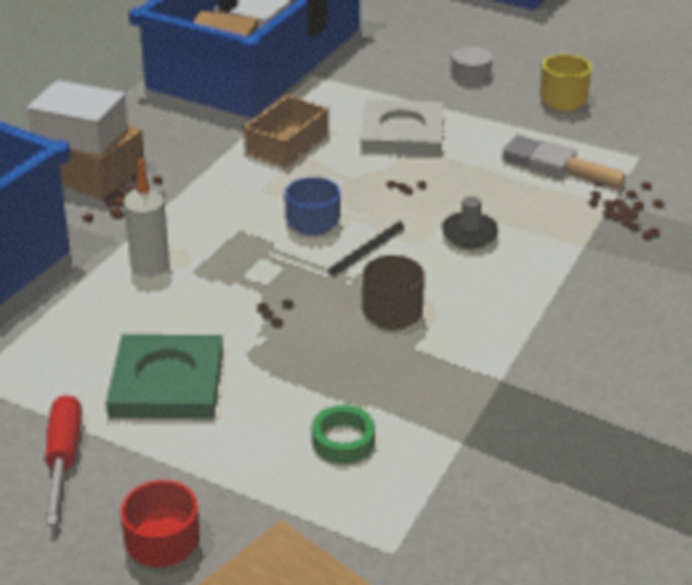

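```bash
python3 - <<'E'
from h import *
O=dict(brown=((443,228),(393,291),.025),red=((720,410),(160,523),.02),lid=((334,170),(470,224),.022),yellow=((114,52),(566,81),.025),blue=((291,271),(312,205),.02),green=((524,406),(166,366),.018),grey=((138,186),(403,123),.018),glue=((341,403),(147,230),.05))
cs,cd=cam('scene'),cam('side')
for k,(a,b,z) in O.items():
    a=np.array(a)/2.66+(190,110);b=np.array(b)/2.66+(190,130)
    o1,d1=ray(cs,a);o2,d2=ray(cd,b);d1=d1[0];d2=d2[0]
    t=np.linalg.lstsq(np.c_[d1,-d2],o2-o1,rcond=None)[0]
    p,q=o1+d1*t[0],o2+d2*t[1]
    print(k,((p+q)/2).round(4),'gap',np.linalg.norm(p-q).round(4),onz(cs,a,z)[0,:2].round(4),onz(cd,b,z)[0,:2].round(4))
E
```

```text
brown [0.4731 0.0747 0.0293] gap 0.0009 [0.4695 0.0724] [0.4757 0.0704]
red [0.4853 0.398  0.0247] gap 0.0004 [0.482  0.3976] [0.4882 0.3945]
lid [ 0.4698 -0.0711  0.0157] gap 0.0025 [ 0.4755 -0.0662] [ 0.466  -0.0646]
yellow [ 0.4975 -0.3722  0.028 ] gap 0.0007 [ 0.495  -0.3752] [ 0.4993 -0.3768]
blue [ 0.6121 -0.0109  0.0241] gap 0.0017 [ 0.609  -0.0139] [ 0.6153 -0.0148]
green [0.5921 0.2533 0.0179] gap 0.0018 [0.5928 0.2542] [0.592  0.2523]
grey [ 0.6214 -0.2145  0.0139] gap 0.0027 [ 0.6228 -0.213 ] [ 0.6179 -0.2061]
glue [0.7086 0.1286 0.0399] gap 0.0024 [0.7146 0.1336] [0.6991 0.138 ]
```

```bash
python3 - <<'E'
from h import *
im=cv2.imread('pics/wrist0.png')
cv2.imwrite('pics/w0z.png',cv2.resize(im[20:260,120:440],None,fx=2.5,fy=2.5,interpolation=cv2.INTER_CUBIC))
E
```

```text
(no output)
```

View pics/w0z.png

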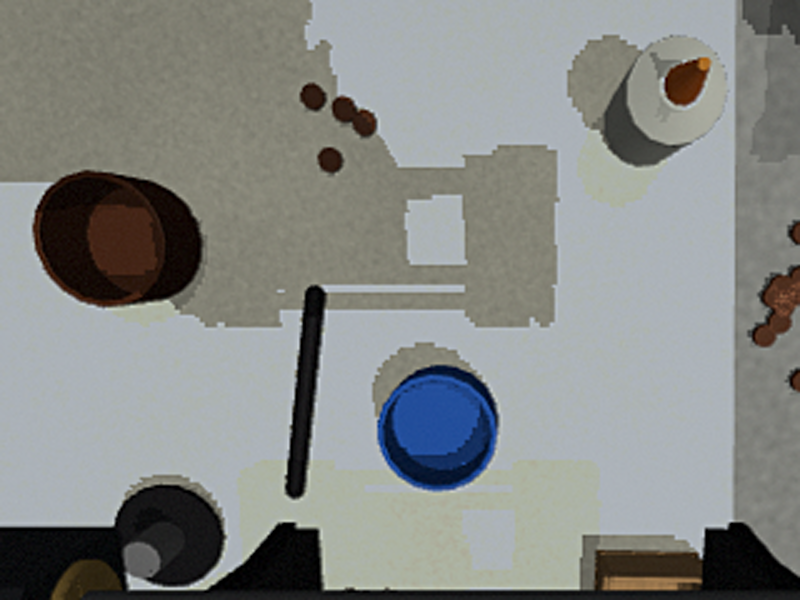

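```bash
python3 - <<'E'
from h import *
s=dict(position=[0.6494,0,0.1929],tool_rot=[ 1.2082,1.2106,-1.2105]);c=cam('wrist',s)
for n,p,z in [('brown',(100,239),.05),('blue',(438,431),.04),('lid',(170,535),.012),('gluetop',(677,90),.095),('gluebot',(643,132),.0)]:
    print(n,onz(c,np.array(p)/2.5+(120,20),z).round(4))
print(proj(c,[[.4731,.0747,.05]]))
# board near red
print(onz(cam('scene'),[[450,238],[485,283],[518,187]],0).round(3))
E
```

```text
brown [[0.4758 0.075  0.05  ]]
blue [[ 0.6155 -0.0105  0.04  ]]
lid [[ 0.472  -0.0726  0.012 ]]
gluetop [[0.7071 0.1243 0.095 ]]
gluebot [[0.711 0.124 0.   ]]
[[157.48157627 115.8664441 ]]
[[0.413 0.335 0.   ]
 [0.478 0.467 0.   ]
 [0.129 0.398 0.   ]]
```

```bash
python3 -m jog '[{"rot":[0,0,0],"travel":[0,-0.145,-0.0625],"jaw":-1},{"rot":[0,0,0],"travel":[0,-0.145,-0.0625],"jaw":-1},{"rot":[0,0,0],"travel":[0,-0.145,-0.0625],"jaw":-1},{"rot":[0,0,0],"travel":[0,-0.145,-0.0625],"jaw":-1},{"rot":[0,0,0],"travel":[0.1,0,0],"jaw":-1},{"rot":[0,0,0],"travel":[0.1,0,0],"jaw":-1},{"rot":[0,0,0],"travel":[0.1,0,0],"jaw":-1},{"rot":[0,0,0],"travel":[0,0,0],"jaw":-1}]' 20
```

```text
time: 0.95
position: [0.4723, 0.0743, 0.1001]
tool_rot: [1.204, 1.214, -1.216]
ft_force: [-0.4, -0.1, 0.3]
grip_width: 0.997
```

```bash
python3 - <<'E'
from h import *
im,c,s=shot('wrist','w1');print(s['position'],proj(c,[s['position'],[.475,.075,.05]]))
E
```

```text
[0.47230425 0.07428627 0.10013815] [[324.36046366 229.58565902]
 [328.07584257 207.61550392]]
```

View pics/w1.png

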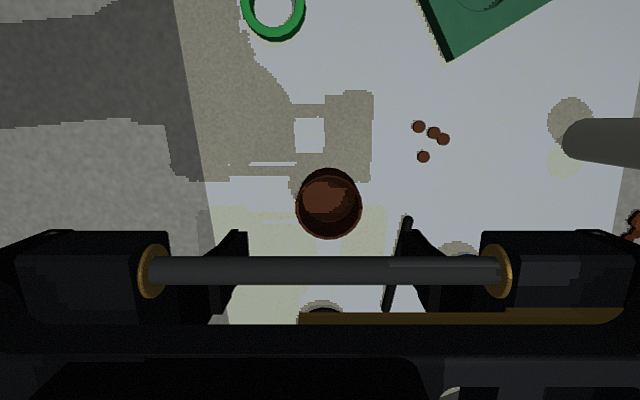

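```bash
python3 -m jog '[{"rot":[0,0,0],"travel":[0.09,0.009,-0.002],"jaw":-1},{"rot":[0,0,0],"travel":[0.09,0,0],"jaw":-1},{"rot":[0,0,0],"travel":[0.09,0,0],"jaw":-1},{"rot":[0,0,0],"travel":[0,0,0],"jaw":1},{"rot":[0,0,0],"travel":[0,0,0],"jaw":1},{"rot":[0,0,0],"travel":[0,0,0],"jaw":1},{"rot":[0,0,0],"travel":[0,0,0],"jaw":1},{"rot":[0,0,0],"travel":[0,0,0],"jaw":1}]' 20
```

```text
time: 1.8
position: [0.4797, 0.0757, 0.0242]
tool_rot: [1.21, 1.208, -1.207]
ft_force: [-0.2, -0.2, -0.7]
grip_width: 0.632
```

```bash
python3 -m jog '[{"rot":[0,0,0],"travel":[0,0,0],"jaw":1},{"rot":[0,0,0],"travel":[0,0,0],"jaw":1},{"rot":[0,0,0],"travel":[0,0,0],"jaw":1},{"rot":[0,0,0],"travel":[0,0,0],"jaw":1}]'
```

```text
time: 2.2
position: [0.4787, 0.0756, 0.023]
tool_rot: [1.209, 1.209, -1.209]
ft_force: [-0.1, 0.1, -0.9]
grip_width: 0.265
```

```bash
python3 - <<'E'
from h import *
im,c,s=shot('wrist','w2');print(s['position'],s['grip_width'])
im2,_,_=shot('side','s2')
cv2.imwrite('pics/s2z.png',cv2.resize(im2[130:350,190:450],None,fx=2.66,fy=2.66))
E
```

```text
[0.47868915 0.07556961 0.02295191] 0.2646773051552614
```

View pics/w2.png

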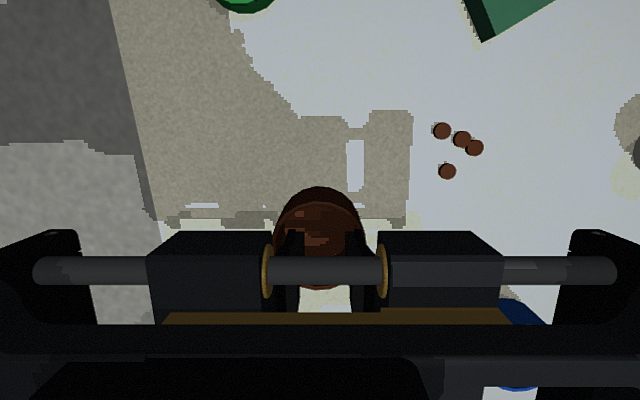

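View pics/s2z.png

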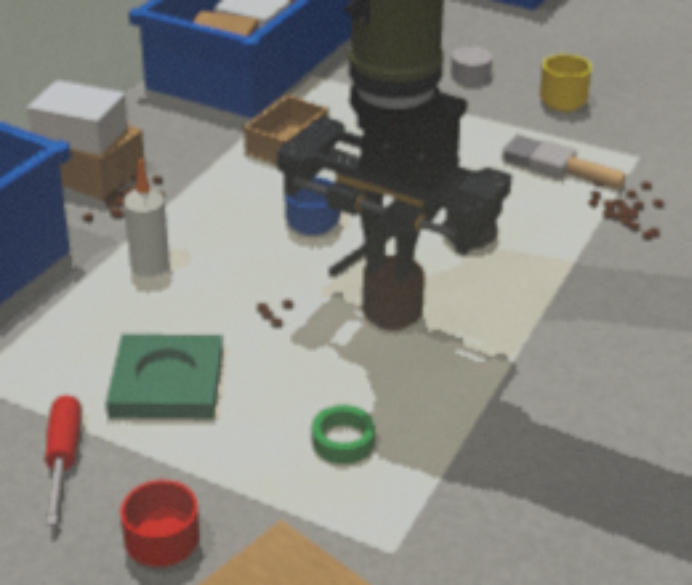

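```bash
python3 - <<'E'
from h import *
im=cv2.imread('pics/w2.png');z=cv2.resize(im[170:330,220:420],None,fx=4,fy=3.7,interpolation=cv2.INTER_CUBIC)
z=np.clip((z/255.)**.5*255,0,255).astype(np.uint8);cv2.imwrite('pics/w2z.png',z)
c=cam('wrist',ctrl.get_state());print(onz(c,[[319,238],[319,187],[275,235],[365,235]],.05).round(4))
print(ctrl.get_state()['ft_force'],ctrl.get_state()['time'])
E
```

```text
[[0.4756 0.0804 0.05  ]
 [0.4757 0.1104 0.05  ]
 [0.4503 0.0822 0.05  ]
 [0.502  0.0822 0.05  ]]
[ 0.20171548 -0.55225648 -0.27036966] 2.3
```

View pics/w2z.png

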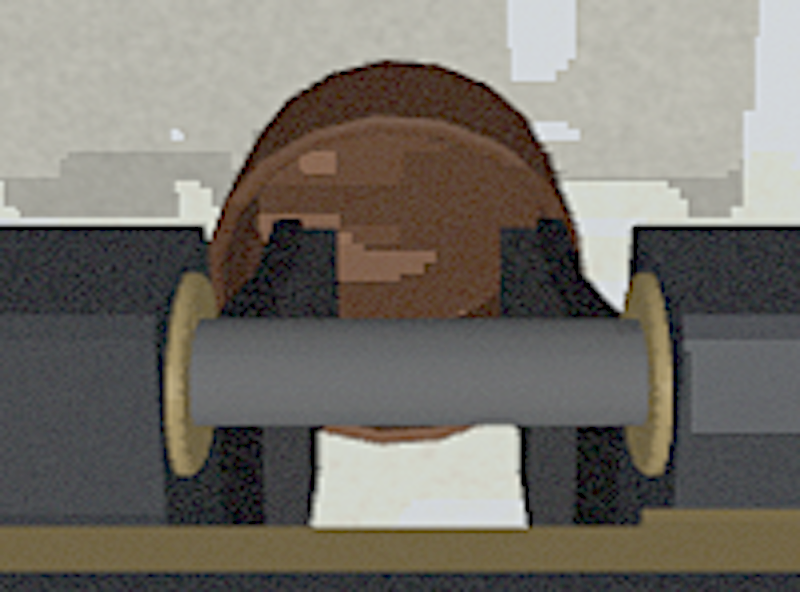

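```bash
python3 - <<'E'
from h import *
s=ctrl.get_state();c=cam('side');P=s['position']
print(((proj(c,[P,P+[0,0,.019],[.475,.0755,.05],[.475,.0755,0]])-(190,130))*2.66).round(0).tolist(),s['grip_width'],P)
im=cv2.imread('pics/s2.png');z=cv2.resize(im[190:270,290:390],None,fx=7,fy=7,interpolation=cv2.INTER_CUBIC)
z=np.clip((z/255.)**.5*255,0,255).astype(np.uint8);cv2.imwrite('pics/s2zz.png',z)
E
```

```text
[[387.0, 295.0], [388.0, 278.0], [392.0, 272.0], [390.0, 316.0]] 0.1746141773896017 [0.47866526 0.07558336 0.02290567]
```

View pics/s2zz.png

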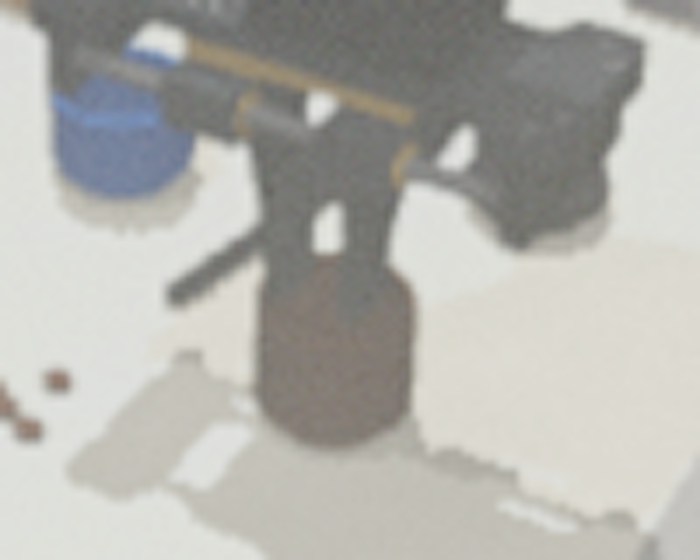

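```bash
python3 -m jog '[{"rot":[0,0,0],"travel":[0,0,0],"jaw":1},{"rot":[0,0,0],"travel":[0,0,0],"jaw":1},{"rot":[0,0,0],"travel":[-0.05,0,0],"jaw":1},{"rot":[0,0,0],"travel":[-0.1,0,0],"jaw":1},{"rot":[0,0,0],"travel":[-0.1,0,0],"jaw":1},{"rot":[0,0,0],"travel":[0,0,0],"jaw":1}]'; python3 - <<'E'
from h import *
im,c,s=shot('wrist','w3');print(s['position'],s['grip_width'],s['ft_force'],proj(c,[.475,.0755,.05]))
im2,_,_=shot('side','s3')
a=im[150:330,220:420];b=im2[170:280,270:400]
z=np.hstack([cv2.resize(a,(400,360)),cv2.resize(b,(400,360))])
z=np.clip((z/255.)**.5*255,0,255).astype(np.uint8);cv2.imwrite('pics/w3z.png',z)
E
```

```text
time: 2.9
position: [0.482, 0.0762, 0.1022]
tool_rot: [1.214, 1.204, -1.203]
ft_force: [-0.1, 0.3, 0.8]
grip_width: 0.004
[0.48201355 0.07623661 0.10216573] 0.0041530547649755905 [-0.07429572  0.32419992  0.78631059] [[315.36502856 208.79143008]]
```

View pics/w3z.png

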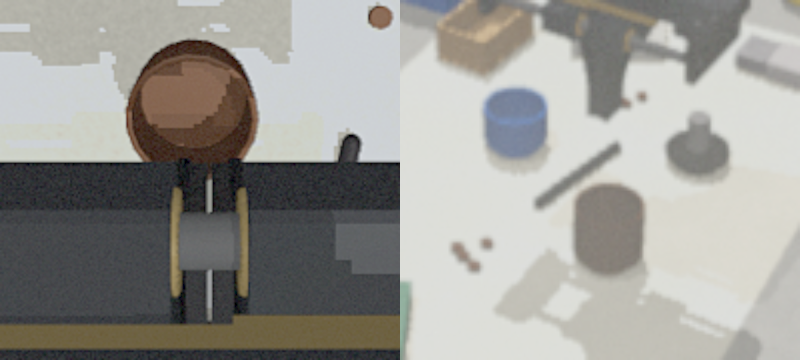

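```bash
python3 - <<'E'
from h import *
s=ctrl.get_state();P=s['position']
print(proj(cam('side'),P),proj(cam('scene'),P),s['tool_rot'])
a=shot('scene','sc3')[0]
def cr(im,x,y):return cv2.resize(im[y-50:y+50,x-50:x+50],(400,400),interpolation=cv2.INTER_CUBIC)
u=proj(cam('side'),P)[0].round().astype(int);v=proj(cam('scene'),P)[0].round().astype(int)
z=np.hstack([cr(cv2.imread('pics/s3.png'),*u),cr(a,*v)])
z=np.clip((z/255.)**.5*255,0,255).astype(np.uint8);cv2.circle(z,(200,200),3,(0,0,255),-1);cv2.circle(z,(600,200),3,(0,0,255),-1);cv2.imwrite('pics/t3.png',z)
E
```

```text
[[336.16721067 214.7070767 ]] [[357.68262342 180.13079444]] [ 1.20999122  1.20812395 -1.20804426]
```

View pics/t3.png

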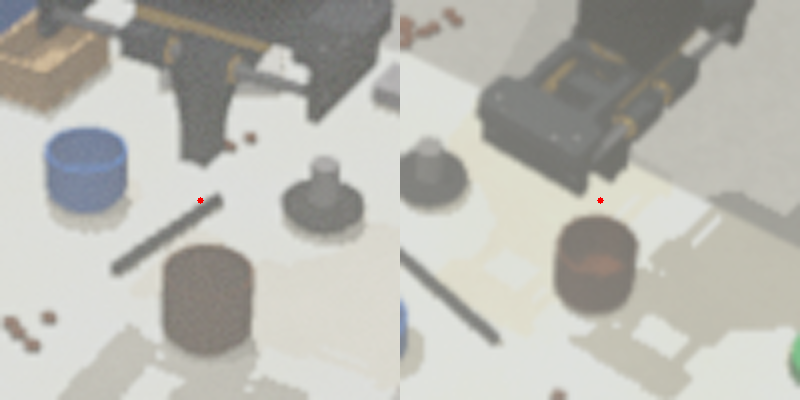

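```bash
python3 - <<'E'
from h import *
s=ctrl.get_state();P=s['position'];cs,cd=cam('scene'),cam('side')
u=proj(cd,P)[0].round()+np.array([203,166])/4-50;v=proj(cs,P)[0].round()+np.array([606,181])/4-np.array([150,50])
o1,d1=ray(cs,v);o2,d2=ray(cd,u);d1=d1[0];d2=d2[0]
t=np.linalg.lstsq(np.c_[d1,-d2],o2-o1,rcond=None)[0]
p,q=o1+d1*t[0],o2+d2*t[1];print(p,q,P)
E
```

```text
[0.47818739 0.07862638 0.11834554] [0.47610431 0.0748609  0.12183049] [0.47827217 0.07544471 0.09743258]
```

```bash
python3 -m jog '[{"rot":[0,0,0],"travel":[0,-0.011,0],"jaw":-1},{"rot":[0,0,0],"travel":[0,0,0],"jaw":-1},{"rot":[0,0,0],"travel":[0,0,0],"jaw":-1},{"rot":[0,0,0],"travel":[0,0,0],"jaw":-1},{"rot":[0,0,0],"travel":[0,0,0],"jaw":-1},{"rot":[0,0,0],"travel":[0,0,0],"jaw":-1},{"rot":[0,0,0],"travel":[0,0,0],"jaw":-1},{"rot":[0,0,0],"travel":[0,0,0],"jaw":-1}]'
python3 -m jog '[{"rot":[0,0,0],"travel":[0,0,0],"jaw":-1},{"rot":[0,0,0],"travel":[0,0,0],"jaw":-1},{"rot":[0,0,0],"travel":[0,0,0],"jaw":-1},{"rot":[0,0,0],"travel":[0,0,0],"jaw":-1}]'
python3 - <<'E'
from h import *
im,c,s=shot('wrist','w4');print(s['position'],s['grip_width'],s['ft_force'],proj(c,[.475,.0755,.05]))
cv2.imwrite('pics/w4z.png',cv2.resize(im[130:330,170:470],None,fx=2.6,fy=2.6))
E
```

```text
time: 3.85
position: [0.4755, 0.0756, 0.098]
tool_rot: [1.209, 1.209, -1.209]
ft_force: [1.0, 0.9, 0.1]
grip_width: 0.649
time: 4.25
position: [0.4754, 0.0756, 0.0979]
tool_rot: [1.209, 1.209, -1.209]
ft_force: [-0.2, -0.7, -0.2]
grip_width: 0.971
[0.47540831 0.07558146 0.09794763] 0.9714149307799598 [-0.17878778 -0.71413192 -0.21502568] [[323.81166423 209.36608575]]
```

View pics/w4z.png

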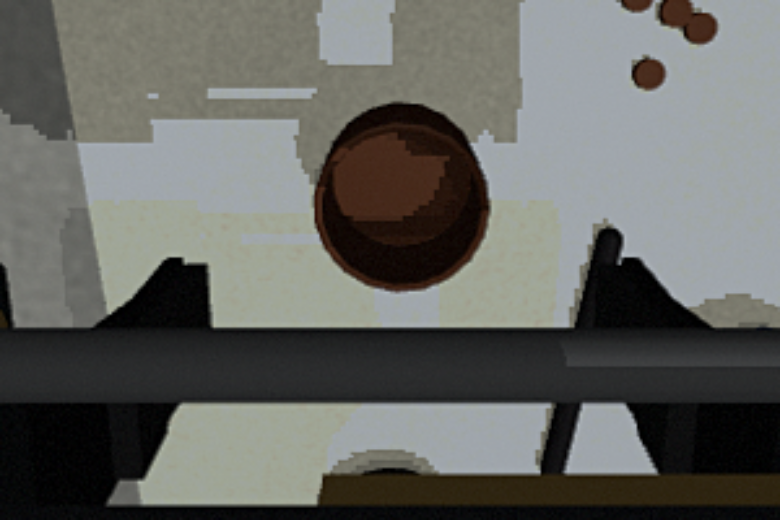

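```bash
python3 -m jog '[{"rot":[0,0,0],"travel":[0.1,-0.001,0],"jaw":-1},{"rot":[0,0,0],"travel":[0.1,0,0],"jaw":-1},{"rot":[0,0,0],"travel":[0.1,0,0],"jaw":-1},{"rot":[0,0,0],"travel":[0.01,0,0],"jaw":-1},{"rot":[0,0,0],"travel":[0,0,0],"jaw":-1},{"rot":[0,0,0],"travel":[0,0,0],"jaw":-1}]'
python3 - <<'E'
from h import *
im,c,s=shot('side','s5');print(s['position'],s['grip_width'],s['ft_force'])
P=s['position']
print(((proj(cam('side'),[P,P+[.05,0,0],P-[.05,0,0]])-(280,180))*(6,6)).round())
z=cv2.resize(im[180:280,280:400],None,fx=6,fy=6,interpolation=cv2.INTER_CUBIC)
cv2.imwrite('pics/s5z.png',np.clip((z/255.)**.5*255,0,255).astype(np.uint8))
E
```

```text
time: 4.9
position: [0.4765, 0.0759, 0.0065]
tool_rot: [1.211, 1.208, -1.207]
ft_force: [0.4, 0.9, 1.1]
grip_width: 1.0
[0.47651093 0.07586853 0.00648134] 0.9998907266029181 [0.43014    0.90676516 1.05873597]
[[337. 400.]
 [230. 360.]
 [448. 442.]]
```

View pics/s5z.png

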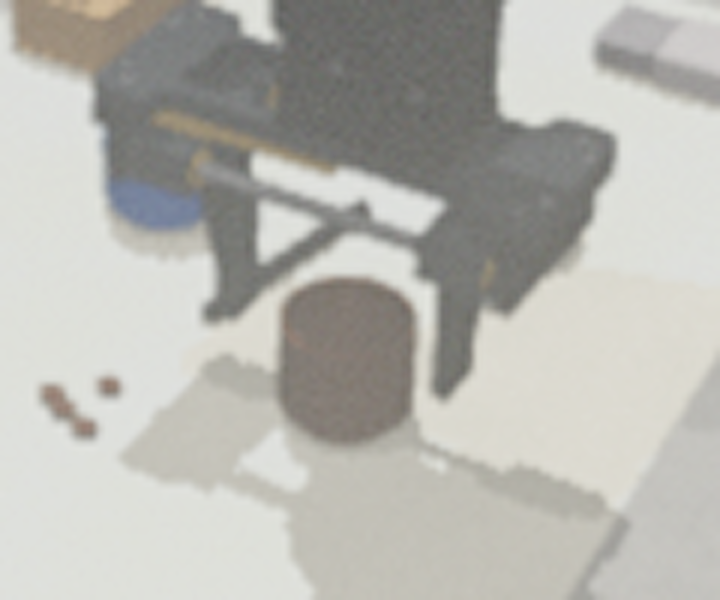

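```bash
python3 -m jog '[{"rot":[0,0,0],"travel":[0.02,0,0],"jaw":-1},{"rot":[0,0,0],"travel":[0,0,0],"jaw":1},{"rot":[0,0,0],"travel":[0,0,0],"jaw":1},{"rot":[0,0,0],"travel":[0,0,0],"jaw":1},{"rot":[0,0,0],"travel":[0,0,0],"jaw":1},{"rot":[0,0,0],"travel":[0,0,0],"jaw":1},{"rot":[0,0,0],"travel":[0,0,0],"jaw":1},{"rot":[0,0,0],"travel":[0,0,0],"jaw":1}]' 25
```

```text
time: 5.75
position: [0.4752, 0.0756, -0.001]
tool_rot: [1.209, 1.209, -1.209]
ft_force: [0.3, -0.7, 0.8]
grip_width: 0.625
```

```bash
python3 -m jog '[{"rot":[0,0,0],"travel":[0,0,0],"jaw":1},{"rot":[0,0,0],"travel":[-0.03,0,0],"jaw":1},{"rot":[0,0,0],"travel":[-0.1,0,0],"jaw":1},{"rot":[0,0,0],"travel":[-0.12,0,0],"jaw":1},{"rot":[0,0,0],"travel":[-0.12,0.08,-0.06],"jaw":1},{"rot":[0,0,0],"travel":[0,0.1,-0.1],"jaw":1},{"rot":[0,0,0],"travel":[0,0.1,-0.1],"jaw":1},{"rot":[0,0,0],"travel":[0,0.0,0],"jaw":1}]'
python3 - <<'E'
from h import *
im,c,s=shot('wrist','w6');print(s['position'],s['grip_width'],s['ft_force'],proj(c,[.5925,.2535,.018]))
E
```

```text
time: 6.55
position: [0.5614, 0.159, 0.1103]
tool_rot: [1.209, 1.213, -1.202]
ft_force: [-0.1, -0.7, -0.1]
grip_width: 0.626
[0.56140005 0.15904013 0.1102986 ] 0.6256913089039942 [-0.14405762 -0.71851561 -0.06973535] [[359.99255234  92.42667038]]
```

View pics/w6.png

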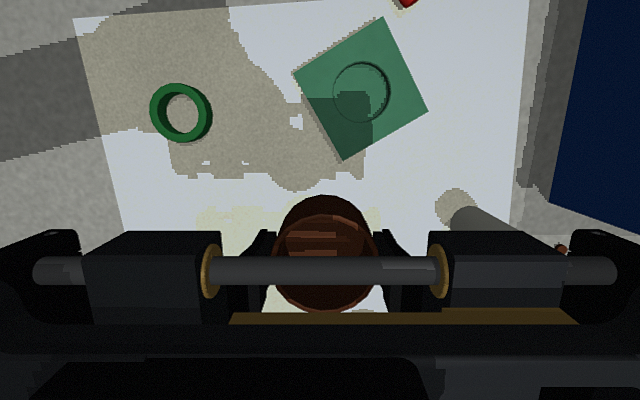

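```bash
python3 - <<'E'
from h import *
im=cv2.imread('pics/w6.png');s=ctrl.get_state();print(s['position'])
h=cv2.cvtColor(im,cv2.COLOR_BGR2HSV);m=cv2.inRange(h,(60,60,30),(95,255,255));m[:,:260]=0;m[180:]=0
k,l,st,ce=cv2.connectedComponentsWithStats(m);i=1+np.argmax(st[1:,4]);q=cv2.minAreaRect(np.argwhere(l==i)[:,::-1].astype(np.float32));print(q)
c=cam('wrist',dict(position=[.5614,.1590,.1103],tool_rot=[1.209,1.213,-1.202]))
print(onz(c,[q[0],(361,92)],.018).round(4))
cv2.imwrite('pics/w6z.png',cv2.resize(im[10:170,280:440],None,fx=3.7,fy=3.7,interpolation=cv2.INTER_CUBIC))
E
```

```text
[0.55959005 0.15615926 0.10978611]
((362.4525451660156, 88.14047241210938), (105.42056274414062, 106.98275756835938), 59.858612060546875)
[[0.5945 0.257  0.018 ]
 [0.5934 0.2538 0.018 ]]
```

View pics/w6z.png

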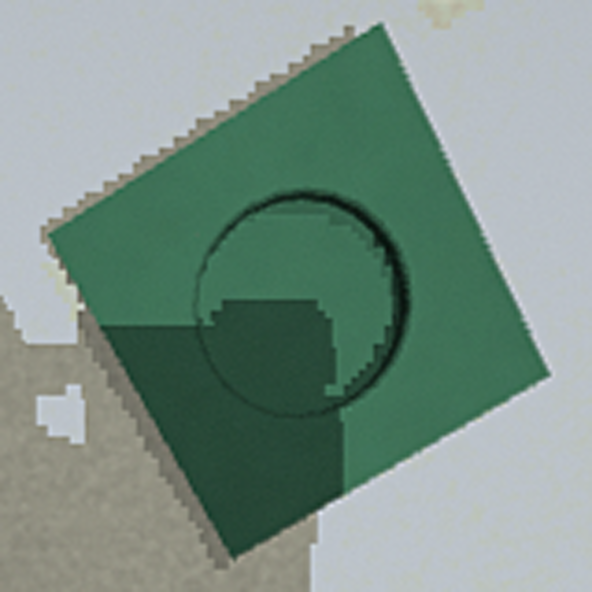

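```bash
python3 -m jog '[{"rot":[0,0,0],"travel":[0,0.038,-0.11],"jaw":1},{"rot":[0,0,0],"travel":[0,0.038,-0.11],"jaw":1},{"rot":[0,0,0],"travel":[0,0.038,-0.11],"jaw":1},{"rot":[0,0,0],"travel":[0,0,0],"jaw":1},{"rot":[0,0,0],"travel":[0,0,0],"jaw":1},{"rot":[0,0,0],"travel":[0,0,0],"jaw":1}]'
python3 - <<'E'
from h import *
im,c,s=shot('wrist','w7');print(s['position'],s['grip_width'],s['ft_force'],Ro.from_rotvec(s['tool_rot']).as_matrix().round(4).tolist())
cv2.imwrite('pics/w7z.png',cv2.resize(im[130:330,170:470],None,fx=2.6,fy=2.6))
im,c,s=shot('side','s7');cv2.imwrite('pics/s7z.png',cv2.resize(im[190:290,200:320],None,fx=5,fy=5))
E
```

```text
time: 7.2
position: [0.5931, 0.2502, 0.1099]
tool_rot: [1.209, 1.207, -1.212]
ft_force: [-0.0, -0.3, -1.1]
grip_width: 0.623
[0.59311767 0.25024162 0.10990981] 0.6225128684569282 [-0.03966142 -0.29444091 -1.05442016] [[-0.0004, 1.0, -0.0019], [-0.0018, -0.0019, -1.0], [-1.0, -0.0004, 0.0018]]
```

View pics/w7z.png

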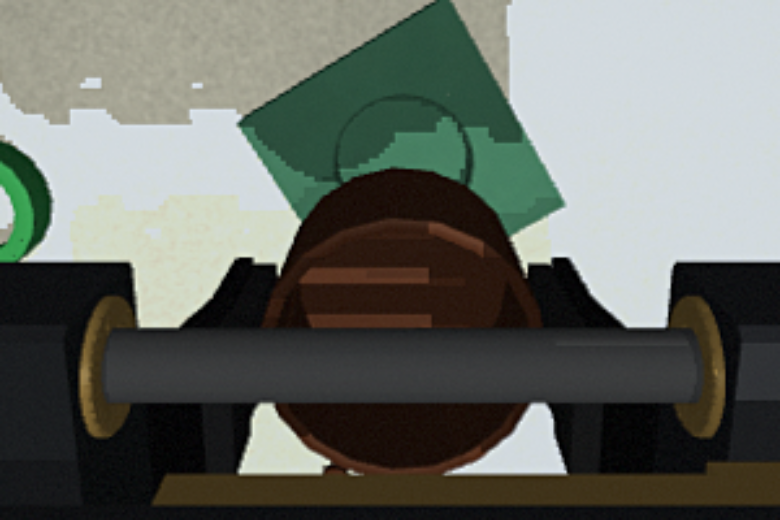

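View pics/s7z.png

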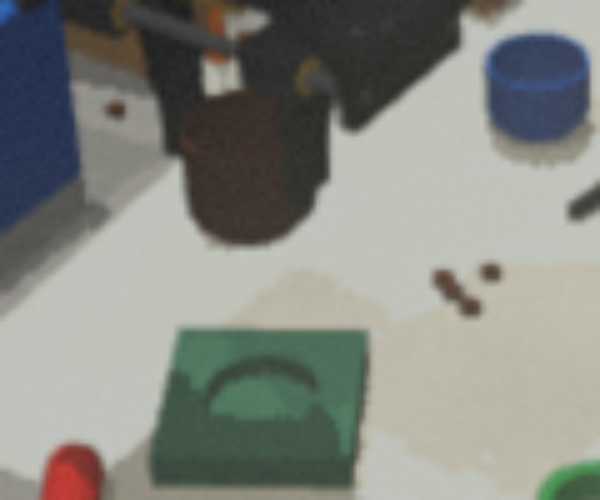

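```bash
python3 - <<'E'
from h import *
s=ctrl.get_state();c=cam('wrist',s);P=s['position'];print(P)
print(onz(c,[[325,262.7]],P[2]+.051)-P)
# socket in this image
print(onz(c,[[404/2.6+170,164/2.6+130]],.018))
E
```

```text
[0.5934012  0.25036595 0.11014369]
[[0.00028297 0.00111633 0.051     ]]
[[0.59446725 0.25337594 0.018     ]]
```

```bash
python3 -m jog '[{"rot":[0,0,0],"travel":[0.08,0.002,-0.009],"jaw":1},{"rot":[0,0,0],"travel":[0.09,0,0],"jaw":1},{"rot":[0,0,0],"travel":[0.08,0,0],"jaw":1},{"rot":[0,0,0],"travel":[0.05,0,0],"jaw":1},{"rot":[0,0,0],"travel":[0.025,0,0],"jaw":1},{"rot":[0,0,0],"travel":[0.005,0,0],"jaw":1},{"rot":[0,0,0],"travel":[0.0,0,0],"jaw":1},{"rot":[0,0,0],"travel":[0,0,0],"jaw":1}]'
```

```text
time: 8.1
position: [0.5949, 0.2557, 0.0123]
tool_rot: [1.211, 1.208, -1.207]
ft_force: [0.5, -0.2, -0.6]
grip_width: 0.625
```

```bash
python3 -m jog '[{"rot":[0,0,0],"travel":[0.007,0,0],"jaw":1},{"rot":[0,0,0],"travel":[0.007,0,0],"jaw":1},{"rot":[0,0,0],"travel":[0,0,0],"jaw":1},{"rot":[0,0,0],"travel":[0,0,0],"jaw":1}]'
python3 - <<'E'
from h import *
im,c,s=shot('side','s8');print(s['position'],s['grip_width'],s['ft_force'])
im2,_,_=shot('scene','c8')
cv2.imwrite('pics/s8z.png',np.hstack([cv2.resize(im[190:290,200:320],(480,400),interpolation=cv2.INTER_CUBIC),cv2.resize(im2[210:290,340:420],(400,400)[:2],interpolation=cv2.INTER_CUBIC)[:,:320]]))
E
```

```text
time: 8.5
position: [0.5946, 0.2556, 0.0081]
tool_rot: [1.21, 1.208, -1.208]
ft_force: [-1.7, 0.1, 5.0]
grip_width: 0.626
[0.59459358 0.25560443 0.00811033] 0.6263192154684691 [-1.73439472  0.10716723  4.97979893]
```

View pics/s8z.png

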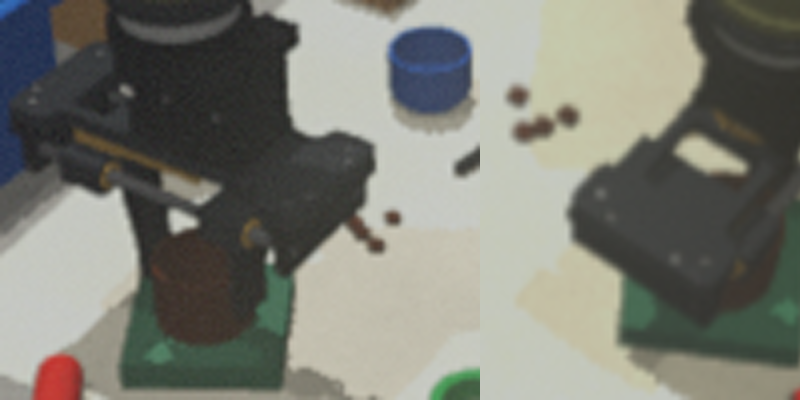

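```bash
python3 -m jog '[{"rot":[0,0,0],"travel":[0,0,0],"jaw":-1},{"rot":[0,0,0],"travel":[0,0,0],"jaw":-1},{"rot":[0,0,0],"travel":[0,0,0],"jaw":-1},{"rot":[0,0,0],"travel":[0,0,0],"jaw":-1},{"rot":[0,0,0],"travel":[0,0,0],"jaw":-1},{"rot":[0,0,0],"travel":[-0.08,0,0],"jaw":-1},{"rot":[0,0,0],"travel":[-0.14,0,0],"jaw":-1},{"rot":[0,0,0],"travel":[-0.14,0,0],"jaw":-1}]'
python3 -m jog '[{"rot":[0,0,0],"travel":[-0.1,0,0.0],"jaw":-1},{"rot":[0,0,0],"travel":[-0.0,-0.02,0.0],"jaw":-1},{"rot":[0,0,0],"travel":[-0.0,0,0],"jaw":-1}]'
python3 - <<'E'
from h import *
im,c,s=shot('wrist','w9');print(s['position'],s['grip_width'],s['ft_force'],proj(c,[[.594,.254,.059],[.485,.397,.04]]))
E
```

```text
time: 9.4
position: [0.5931, 0.2549, 0.115]
tool_rot: [1.208, 1.21, -1.211]
ft_force: [1.7, 0.8, 1.1]
grip_width: 0.999
time: 9.7
position: [0.5876, 0.2557, 0.1455]
tool_rot: [1.21, 1.209, -1.208]
ft_force: [-0.3, 1.0, -0.7]
grip_width: 0.999
[0.5876304  0.25569302 0.14550494] 0.9991754096747685 [-0.25310985  0.99412743 -0.6684419 ] [[330.96262019 199.49674855]
 [207.64208455  36.73506588]]
```

View pics/w9.png

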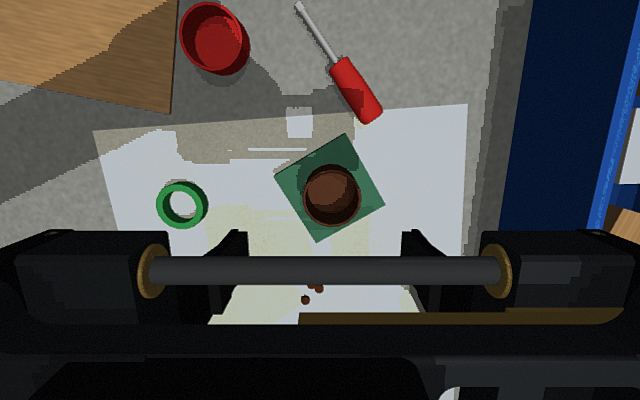

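```bash
python3 - <<'E'
from h import *
im=cv2.imread('pics/w9.png')
a=cv2.resize(im[0:130,130:290],None,fx=4,fy=4,interpolation=cv2.INTER_CUBIC);cv2.imwrite('pics/w9z.png',np.clip((a/255.)**.6*255,0,255).astype(np.uint8))
im=cv2.imread('pics/s8.png');cv2.imwrite('pics/s8b.png',cv2.resize(im[290:400,190:400],None,fx=3.7,fy=3.7,interpolation=cv2.INTER_CUBIC))
E
```

```text
(no output)
```

View pics/w9z.png

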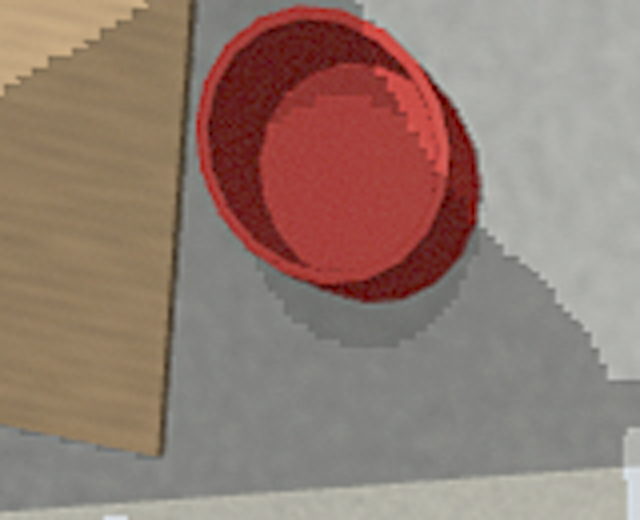

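View pics/s8b.png

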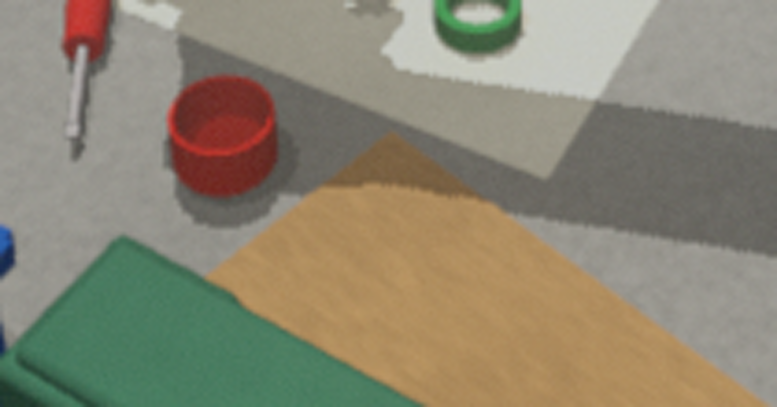

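```bash
python3 - <<'E'
from h import *
im=cv2.imread('pics/scene0.png');cv2.imwrite('pics/post.png',cv2.resize(im[160:320,430:640],None,fx=3.7,fy=3.7,interpolation=cv2.INTER_CUBIC))
print(onz(cam('scene'),[[565,262],[605,292],[590,215]],0.0).round(3))
s=ctrl.get_state();print(s['position'])
c=cam('wrist',dict(position=[0.5876304,0.25569302,0.14550494],tool_rot=[1.21,1.209,-1.208]))
print(onz(c,[[130+323/4,145/4]],.04))
E
```

```text
[[0.293 0.597 0.   ]
 [0.315 0.705 0.   ]
 [0.099 0.594 0.   ]]
[0.5871668  0.25517651 0.14407549]
[[0.48780764 0.39743678 0.04      ]]
```

View pics/post.png

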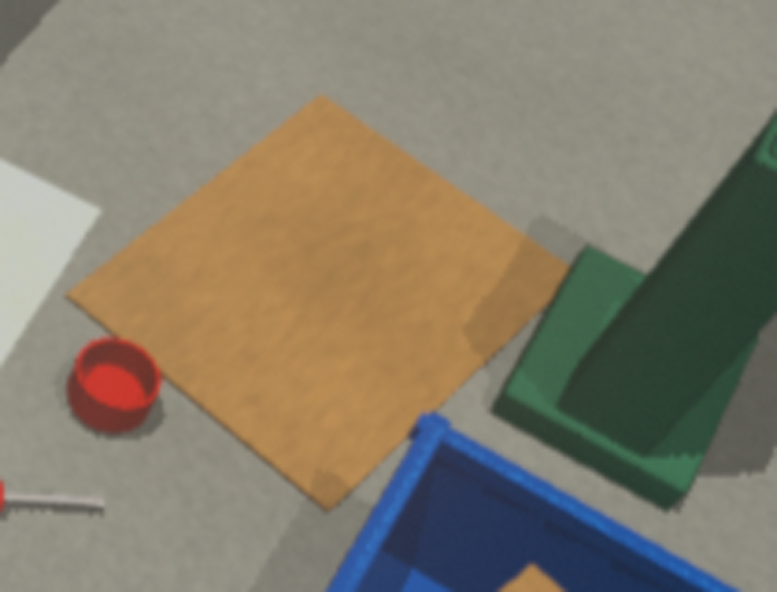

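```bash
python3 -m jog '[{"rot":[0,0,0],"travel":[0,-0.083,-0.118],"jaw":-1},{"rot":[0,0,0],"travel":[0,-0.083,-0.118],"jaw":-1},{"rot":[0,0,0],"travel":[0,-0.083,-0.118],"jaw":-1},{"rot":[0,0,0],"travel":[0,-0.083,-0.118],"jaw":-1},{"rot":[0,0,0],"travel":[0.1,0,0],"jaw":-1},{"rot":[0,0,0],"travel":[0.1,0,0],"jaw":-1},{"rot":[0,0,0],"travel":[0,0,0],"jaw":-1},{"rot":[0,0,0],"travel":[0,0,0],"jaw":-1}]'
python3 - <<'E'
from h import *
im,c,s=shot('wrist','w10');print(s['position'],s['grip_width'],s['ft_force'],proj(c,[[.4868,.397,.04]]))
print(((proj(c,[[.4868,.397,.04]])-(170,130))*2.6))
cv2.imwrite('pics/w10z.png',cv2.resize(im[130:330,170:470],None,fx=2.6,fy=2.6))
E
```

```text
time: 10.55
position: [0.4877, 0.3959, 0.0834]
tool_rot: [1.207, 1.209, -1.212]
ft_force: [1.1, 0.7, 0.8]
grip_width: 0.999
[0.4877026  0.39587212 0.08336542] 0.99929307487593 [1.0855516  0.68265359 0.79245549] [[323.32956666 209.42815949]]
[[398.65687332 206.51321466]]
```

View pics/w10z.png

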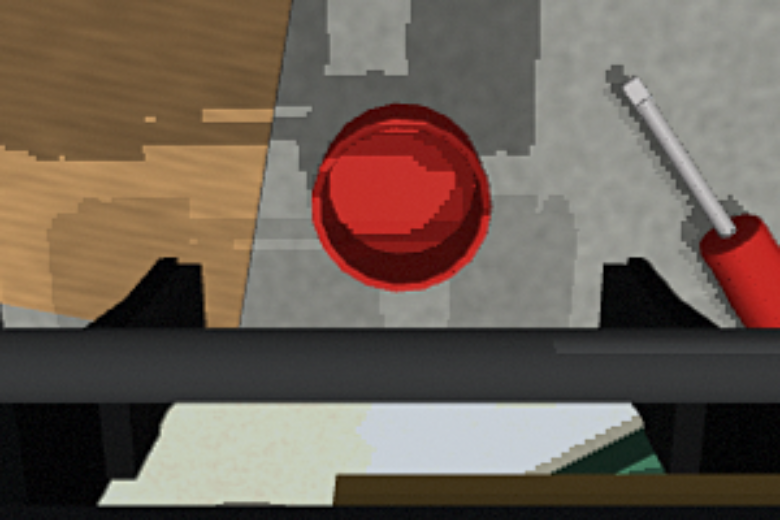

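```bash
python3 -m jog '[{"rot":[0,0,0],"travel":[0.1,0,-0.005],"jaw":-1},{"rot":[0,0,0],"travel":[0.1,0,0],"jaw":-1},{"rot":[0,0,0],"travel":[0.075,0,0],"jaw":-1},{"rot":[0,0,0],"travel":[0,0,0],"jaw":-1},{"rot":[0,0,0],"travel":[0,0,0],"jaw":-1}]'
python3 -m jog '[{"rot":[0,0,0],"travel":[0,0,0],"jaw":1},{"rot":[0,0,0],"travel":[0,0,0],"jaw":1},{"rot":[0,0,0],"travel":[0,0,0],"jaw":1},{"rot":[0,0,0],"travel":[0,0,0],"jaw":1},{"rot":[0,0,0],"travel":[0,0,0],"jaw":1},{"rot":[0,0,0],"travel":[0,0,0],"jaw":1},{"rot":[0,0,0],"travel":[0,0,0],"jaw":1}]' 25
```

```text
time: 11.1
position: [0.4894, 0.3989, 0.0038]
tool_rot: [1.211, 1.209, -1.208]
ft_force: [-0.2, 0.5, 1.4]
grip_width: 0.998
time: 11.8
position: [0.4883, 0.3985, 0.0025]
tool_rot: [1.209, 1.209, -1.209]
ft_force: [-0.7, 0.5, 2.8]
grip_width: 0.624
```

```bash
python3 -m jog '[{"rot":[0,0,0],"travel":[-0.03,0,0],"jaw":1},{"rot":[0,0,0],"travel":[-0.1,0,0],"jaw":1},{"rot":[0,0,0],"travel":[-0.14,0,0],"jaw":1},{"rot":[0,0,0],"travel":[-0.14,0,0],"jaw":1},{"rot":[0,0,0],"travel":[0,0,0],"jaw":1},{"rot":[0,0,0],"travel":[0,0,0],"jaw":1}]'
python3 - <<'E'
from h import *
im,c,s=shot('wrist','w11');print(s['position'],s['grip_width'],s['ft_force'])
a=cv2.imread('pics/w9.png')
cv2.imwrite('pics/w11z.png',np.hstack([cv2.resize(im[180:330,240:410],(390,344)),cv2.resize(a[140:250,270:390],(390,358),interpolation=cv2.INTER_CUBIC)[:344]]))
E
```

```text
time: 12.4
position: [0.489, 0.3988, 0.1268]
tool_rot: [1.211, 1.209, -1.207]
ft_force: [0.6, -0.4, -1.6]
grip_width: 0.62
[0.4889842  0.39883657 0.12678708] 0.620038685245027 [ 0.63893386 -0.43106813 -1.57344384]
```

View pics/w11z.png

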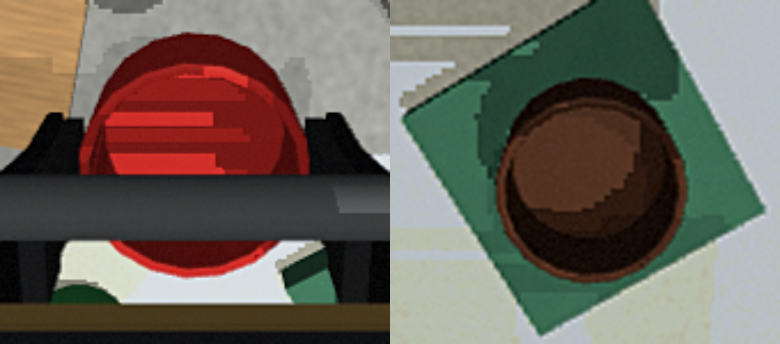

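```bash
python3 - <<'E'
from h import *
c=cam('wrist',dict(position=[0.5876304,0.25569302,0.14550494],tool_rot=[1.21,1.209,-1.208]))
b=onz(c,[[332.3,198.6]],.059)[0]
s=ctrl.get_state();P=s['position'];c=cam('wrist',s)
o=onz(c,[[324.6,254.3]],P[2]+.0375)[0]-P
print(b,o,P,'move',((b-o-P)/.3).round(3))
E
```

```text
[0.59524784 0.25487596 0.059     ] [ 0.00011527 -0.00055404  0.0375    ] [0.48807025 0.3979785  0.12494933] move [ 0.357 -0.475 -0.345]
```

```bash
python3 -m jog '[{"rot":[0,0,0],"travel":[0,0.0714,0.095],"jaw":1},{"rot":[0,0,0],"travel":[0,0.0714,0.095],"jaw":1},{"rot":[0,0,0],"travel":[0,0.0714,0.095],"jaw":1},{"rot":[0,0,0],"travel":[0,0.0714,0.095],"jaw":1},{"rot":[0,0,0],"travel":[0,0.0714,0.095],"jaw":1},{"rot":[0,0,0],"travel":[0,0,0],"jaw":1},{"rot":[0,0,0],"travel":[0,0,0],"jaw":1},{"rot":[0,0,0],"travel":[0,0,0],"jaw":1}]'
python3 - <<'E'
from h import *
im,c,s=shot('wrist','w12');print(s['position'],s['grip_width'],s['ft_force'])
a=shot('side','s12')[0]
cv2.imwrite('pics/w12z.png',np.hstack([cv2.resize(im[150:330,240:410],(390,413)),cv2.resize(a[170:290,200:320],(410,413),interpolation=cv2.INTER_CUBIC)]))
E
```

```text
time: 13.25
position: [0.5938, 0.257, 0.1238]
tool_rot: [1.207, 1.212, -1.21]
ft_force: [-0.4, 0.6, -0.7]
grip_width: 0.624
[0.59378194 0.25696681 0.12379393] 0.6236506814890842 [-0.44768759  0.6239318  -0.67288912]
```

View pics/w12z.png

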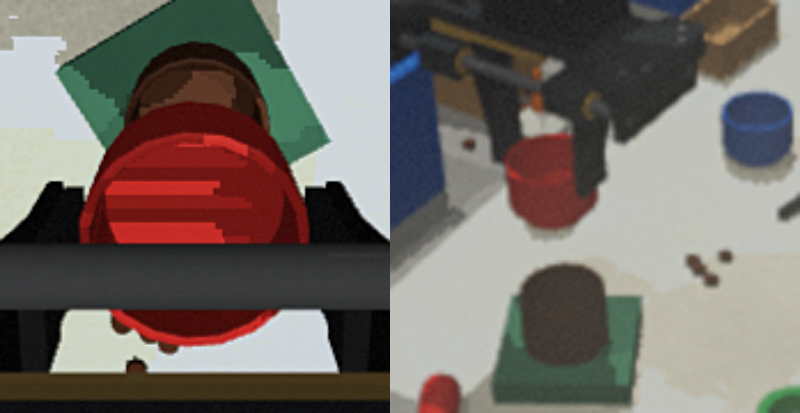

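```bash
python3 - <<'E'
from h import *
c=cam('wrist',dict(position=[0.5938,.257,.1238],tool_rot=[1.207,1.212,-1.21]));print(onz(c,[[326.1,200]],.059)); print(ctrl.get_state()['position'])
E
python3 -m jog '[{"rot":[0,0,0],"travel":[0.08,0.003,0.002],"jaw":1},{"rot":[0,0,0],"travel":[0.08,0,0],"jaw":1},{"rot":[0,0,0],"travel":[0.05,0,0],"jaw":1},{"rot":[0,0,0],"travel":[0.015,0,0],"jaw":1},{"rot":[0,0,0],"travel":[0.005,0,0],"jaw":1},{"rot":[0,0,0],"travel":[0,0,0],"jaw":1},{"rot":[0,0,0],"travel":[0,0,0],"jaw":1},{"rot":[0,0,0],"travel":[0,0,0],"jaw":1}]'
```

```text
[[0.59518071 0.26044899 0.059     ]]
[0.59401368 0.25749571 0.1245524 ]
time: 14.15
position: [0.597, 0.2556, 0.0574]
tool_rot: [1.211, 1.208, -1.208]
ft_force: [0.6, 0.8, -1.0]
grip_width: 0.624
```

```bash
python3 -m jog '[{"rot":[0,0,0],"travel":[0.005,-0.005,0],"jaw":1},{"rot":[0,0,0],"travel":[0.006,0,0],"jaw":1},{"rot":[0,0,0],"travel":[0.006,0,0],"jaw":1},{"rot":[0,0,0],"travel":[0.0,0,0],"jaw":1},{"rot":[0,0,0],"travel":[0.0,0,0],"jaw":1}]'
python3 - <<'E'
from h import *
a,c,s=shot('side','s13');print(s['position'],s['grip_width'],s['ft_force'])
cv2.imwrite('pics/s13z.png',cv2.resize(a[190:290,200:320],None,fx=5,fy=5,interpolation=cv2.INTER_CUBIC))
E
```

```text
time: 14.65
position: [0.5948, 0.2553, 0.0525]
tool_rot: [1.209, 1.209, -1.209]
ft_force: [-2.9, -0.8, 6.6]
grip_width: 0.619
[0.59482243 0.25534004 0.05249406] 0.618911527459361 [-2.85688533 -0.81341697  6.61453806]
```

View pics/s13z.png

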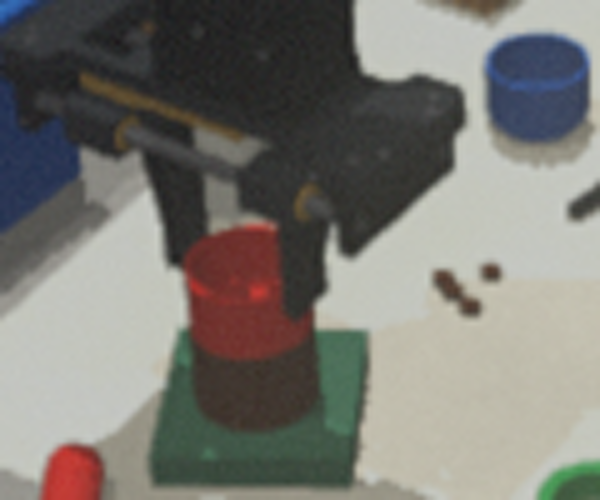

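```bash
python3 -m jog '[{"rot":[0,0,0],"travel":[0,0,0],"jaw":-1},{"rot":[0,0,0],"travel":[0,0,0],"jaw":-1},{"rot":[0,0,0],"travel":[0,0,0],"jaw":-1},{"rot":[0,0,0],"travel":[0,0,0],"jaw":-1},{"rot":[0,0,0],"travel":[0,0,0],"jaw":-1},{"rot":[0,0,0],"travel":[-0.08,0,0],"jaw":-1},{"rot":[0,0,0],"travel":[-0.14,0,0],"jaw":-1},{"rot":[0,0,0],"travel":[-0.14,0,0],"jaw":-1}]'
python3 -m jog '[{"rot":[0,0,0],"travel":[0,0,0],"jaw":-1},{"rot":[0,0,0],"travel":[0,0,0],"jaw":-1},{"rot":[0,0,0],"travel":[0,0,0],"jaw":-1}]'
python3 - <<'E'
from h import *
im,c,s=shot('wrist','w14');print(s['position'].tolist(),s['tool_rot'].tolist(),s['grip_width'],s['ft_force'])
a=shot('side','s14')[0]
cv2.imwrite('pics/w14z.png',np.hstack([cv2.resize(im[150:250,270:390],(430,358),interpolation=cv2.INTER_CUBIC),cv2.resize(a[190:290,200:300],(358,358),interpolation=cv2.INTER_CUBIC)]))
E
```

```text
time: 15.5
position: [0.5941, 0.2549, 0.1594]
tool_rot: [1.208, 1.21, -1.211]
ft_force: [0.3, 0.4, 0.4]
grip_width: 1.003
time: 15.8
position: [0.5941, 0.2548, 0.1578]
tool_rot: [1.208, 1.21, -1.211]
ft_force: [-0.6, -0.1, -1.1]
grip_width: 1.0
[0.5940846634419428, 0.2548257520114789, 0.15782680106582467] [1.2075829114173975, 1.2098050555265278, -1.2109880842653618] 0.9996000365891622 [-0.63488682 -0.1088517  -1.08021857]
```

View pics/w14z.png

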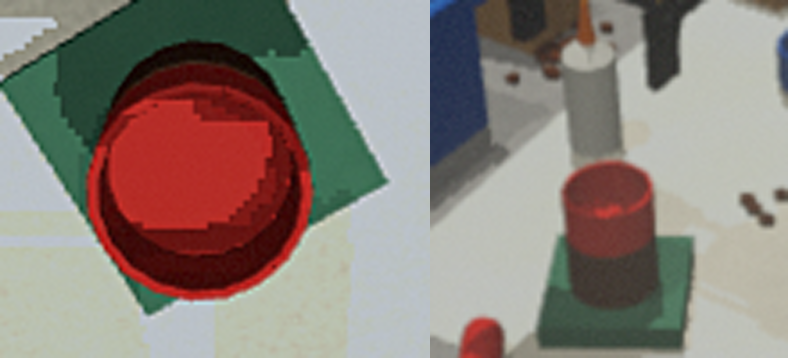

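```bash
python3 -m jog '[{"rot":[0,0,0],"travel":[0,-0.051,0.13],"jaw":-1},{"rot":[0,0,0],"travel":[0,-0.051,0.13],"jaw":-1},{"rot":[0,0,0],"travel":[0,-0.051,0.13],"jaw":-1},{"rot":[0,0,0],"travel":[0,-0.051,0.13],"jaw":-1},{"rot":[0,0,0],"travel":[0,-0.051,0.13],"jaw":-1},{"rot":[0,0,0],"travel":[0,-0.051,0.13],"jaw":-1},{"rot":[0,0,0],"travel":[0,-0.051,0.13],"jaw":-1},{"rot":[0,0,0],"travel":[0,-0.051,0.13],"jaw":-1}]'
python3 -m jog '[{"rot":[0,0,0],"travel":[0.1,0,0.05],"jaw":-1},{"rot":[0,0,0],"travel":[0.1,0,0],"jaw":-1},{"rot":[0,0,0],"travel":[0,0,0],"jaw":-1},{"rot":[0,0,0],"travel":[0,0,0],"jaw":-1}]'
python3 - <<'E'
from h import *
c=cam('wrist',dict(position=[0.5940846634419428, 0.2548257520114789, 0.15782680106582467],tool_rot=[1.2075829114173975, 1.2098050555265278, -1.2109880842653618]))
print('red rim',onz(c,[[325.8,203.6]],.09))
im,c,s=shot('wrist','w15');print(s['position'].tolist(),s['tool_rot'].tolist(),s['grip_width'],s['ft_force'])
print((proj(c,[[.472,-.072,.044],[.472,-.072,.014]])-(170,110))*2.6)
cv2.imwrite('pics/w15z.png',cv2.resize(im[110:330,170:470],None,fx=2.6,fy=2.6))
E
```

```text
time: 16.7
position: [0.4709, -0.0582, 0.1581]
tool_rot: [1.208, 1.21, -1.21]
ft_force: [1.1, -1.1, 0.4]
grip_width: 0.998
time: 17.1
position: [0.4718, -0.0713, 0.0987]
tool_rot: [1.208, 1.211, -1.21]
ft_force: [-0.7, 0.4, 0.3]
grip_width: 1.0
red rim [[0.59528114 0.25412672 0.09      ]]
[0.4717859693407383, -0.07130676771529544, 0.0987215929262146] [1.2080922989246232, 1.2112097936576343, -1.2101775346918004] 1.0000744942725333 [-0.65423903  0.36360703  0.30110442]
[[402.2111314  254.31650053]
 [402.23310866 231.19269369]]
```

View pics/w15z.png

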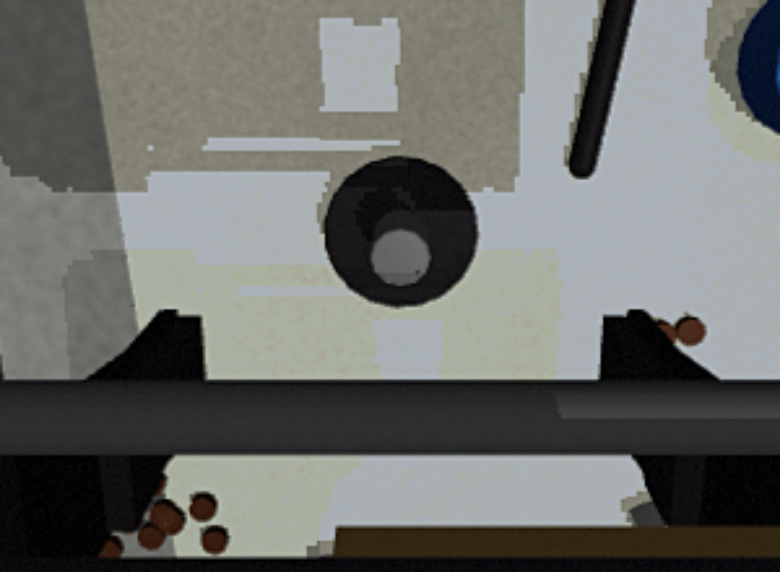

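```bash
python3 -m jog '[{"rot":[0,0,0],"travel":[0.1,0,0.006],"jaw":-1},{"rot":[0,0,0],"travel":[0.1,0,0],"jaw":-1},{"rot":[0,0,0],"travel":[0.1,0,0],"jaw":-1},{"rot":[0,0,0],"travel":[0,0,0],"jaw":1},{"rot":[0,0,0],"travel":[0,0,0],"jaw":1},{"rot":[0,0,0],"travel":[0,0,0],"jaw":1},{"rot":[0,0,0],"travel":[0,0,0],"jaw":1},{"rot":[0,0,0],"travel":[0,0,0],"jaw":1}]'
python3 -m jog '[{"rot":[0,0,0],"travel":[0,0,0],"jaw":1},{"rot":[0,0,0],"travel":[0,0,0],"jaw":1},{"rot":[0,0,0],"travel":[0,0,0],"jaw":1},{"rot":[0,0,0],"travel":[0,0,0],"jaw":1},{"rot":[0,0,0],"travel":[0,0,0],"jaw":1}]'
python3 - <<'E'
from h import *
a,c,s=shot('side','s16');print(s['position'],s['grip_width'],s['ft_force'])
u=proj(cam('side'),s['position'])[0].astype(int)
cv2.imwrite('pics/s16z.png',cv2.resize(a[u[1]-70:u[1]+30,u[0]-60:u[0]+60],None,fx=5,fy=5,interpolation=cv2.INTER_CUBIC))
E
```

```text
time: 17.95
position: [0.4735, -0.0736, 0.0105]
tool_rot: [1.21, 1.207, -1.207]
ft_force: [-0.4, 0.0, -0.3]
grip_width: 0.631
time: 18.45
position: [0.4722, -0.0736, 0.0091]
tool_rot: [1.209, 1.209, -1.21]
ft_force: [-0.6, -1.1, 0.6]
grip_width: 0.216
[ 0.47222253 -0.07355629  0.00911891] 0.2163410440599646 [-0.6120089  -1.10054848  0.642922  ]
```

View pics/s16z.png

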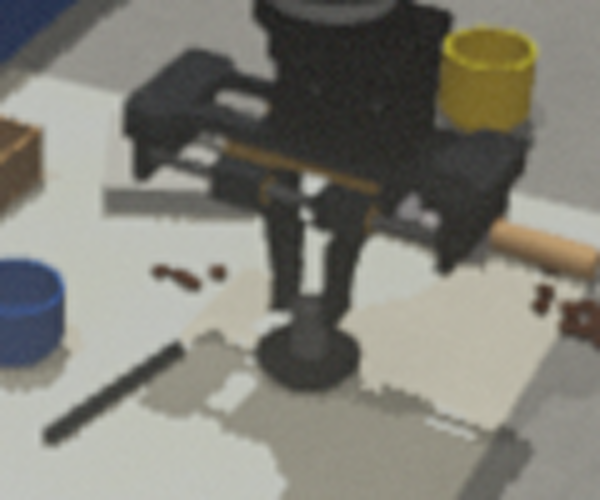

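```bash
python3 -m jog '[{"rot":[0,0,0],"travel":[0,0,0],"jaw":1},{"rot":[0,0,0],"travel":[-0.03,0,0],"jaw":1},{"rot":[0,0,0],"travel":[-0.1,0,0],"jaw":1},{"rot":[0,0,0],"travel":[-0.14,0,0],"jaw":1},{"rot":[0,0,0],"travel":[-0.14,0,0],"jaw":1},{"rot":[0,0,0],"travel":[-0.14,0,0],"jaw":1},{"rot":[0,0,0],"travel":[0,0,0],"jaw":1},{"rot":[0,0,0],"travel":[0,0,0],"jaw":1}]' 30
python3 -m jog '[{"rot":[0,0,0],"travel":[0,0.05,-0.12],"jaw":1},{"rot":[0,0,0],"travel":[0,0.05,-0.13],"jaw":1},{"rot":[0,0,0],"travel":[0,0.05,-0.13],"jaw":1},{"rot":[0,0,0],"travel":[0,0.05,-0.13],"jaw":1},{"rot":[0,0,0],"travel":[0,0.05,-0.13],"jaw":1},{"rot":[0,0,0],"travel":[0,0.05,-0.13],"jaw":1},{"rot":[0,0,0],"travel":[0,0.05,-0.12],"jaw":1},{"rot":[0,0,0],"travel":[0,0.03,-0.1],"jaw":1}]'
python3 -m jog '[{"rot":[0,0,0],"travel":[0,0.02,-0.08],"jaw":1},{"rot":[0,0,0],"travel":[0,0,0],"jaw":1},{"rot":[0,0,0],"travel":[0,0,0],"jaw":1},{"rot":[0,0,0],"travel":[0,0,0],"jaw":1}]'
python3 - <<'E'
from h import *
im,c,s=shot('wrist','w17');print(s['position'].tolist(),s['tool_rot'].tolist(),s['grip_width'],s['ft_force'])
a=shot('side','s17')[0]
cv2.imwrite('pics/w17z.png',np.hstack([cv2.resize(im[150:330,240:410],(390,413)),cv2.resize(a[170:290,200:320],(410,413),interpolation=cv2.INTER_CUBIC)]))
E
```

```text
time: 19.3
position: [0.4732, -0.0736, 0.1756]
tool_rot: [1.21, 1.207, -1.207]
ft_force: [-1.4, -0.4, -1.1]
grip_width: 0.209
time: 20.1
position: [0.5857, 0.2255, 0.1717]
tool_rot: [1.206, 1.212, -1.211]
ft_force: [0.7, -0.3, -1.5]
grip_width: 0.207
time: 20.5
position: [0.5921, 0.2455, 0.173]
tool_rot: [1.208, 1.208, -1.213]
ft_force: [-0.6, -0.2, -0.5]
grip_width: 0.213
[0.5920925104364558, 0.2454844311024678, 0.17301283325230754] [1.2082655669594182, 1.208191317986868, -1.212504853200131] 0.21283612305988675 [-0.57286694 -0.23180416 -0.50080259]
```

View pics/w17z.png

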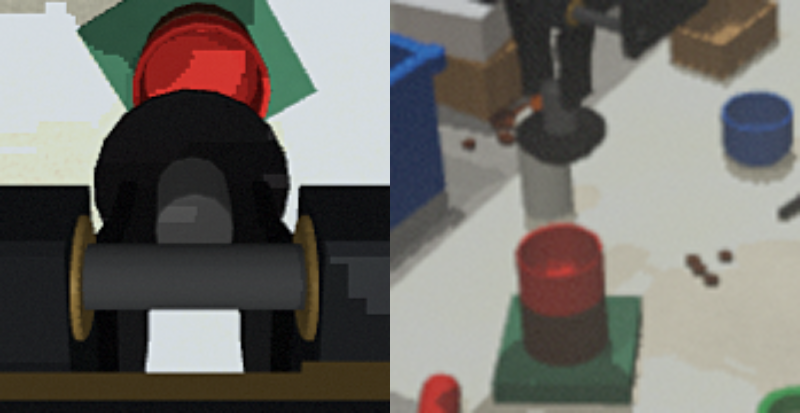

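```bash
python3 -m jog '[{"rot":[0,0,0],"travel":[0.08,0.012,-0.023],"jaw":1},{"rot":[0,0,0],"travel":[0.08,0,0],"jaw":1},{"rot":[0,0,0],"travel":[0.05,0,0],"jaw":1},{"rot":[0,0,0],"travel":[0.02,0,0],"jaw":1},{"rot":[0,0,0],"travel":[0.01,0,0],"jaw":1},{"rot":[0,0,0],"travel":[0,0,0],"jaw":1},{"rot":[0,0,0],"travel":[0,0,0],"jaw":1},{"rot":[0,0,0],"travel":[0,0,0],"jaw":1}]'
python3 - <<'E'
from h import *
im,c,s=shot('wrist','w18');print(s['position'].tolist(),s['grip_width'],s['ft_force'])
a=shot('side','s18')[0]
cv2.imwrite('pics/w18z.png',np.hstack([cv2.resize(im[150:330,240:410],(390,413)),cv2.resize(a[190:270,210:290],(410,413),interpolation=cv2.INTER_CUBIC)]))
E
```

```text
time: 21.4
position: [0.5966, 0.2546, 0.1033]
tool_rot: [1.21, 1.208, -1.208]
ft_force: [0.1, -0.2, -0.5]
grip_width: 0.21
[0.5966379208743804, 0.2546446867541845, 0.10327608369965102] 0.20973631727965408 [ 0.12192283 -0.19309366 -0.53080378]
```

View pics/w18z.png

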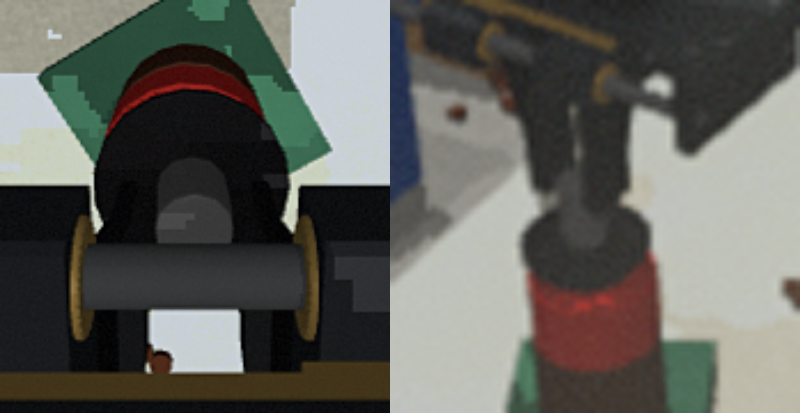

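```bash
python3 -m jog '[{"rot":[0,0,0],"travel":[0.012,-0.003,0.001],"jaw":1},{"rot":[0,0,0],"travel":[0.012,0,0],"jaw":1},{"rot":[0,0,0],"travel":[0.01,0,0],"jaw":1},{"rot":[0,0,0],"travel":[0.006,0,0],"jaw":1},{"rot":[0,0,0],"travel":[0.004,0,0],"jaw":1},{"rot":[0,0,0],"travel":[0.0,0,0],"jaw":1},{"rot":[0,0,0],"travel":[0.0,0,0],"jaw":1}]'
python3 - <<'E'
from h import *
a,c,s=shot('side','s19');print(s['position'].tolist(),s['grip_width'],s['ft_force'])
cv2.imwrite('pics/s19z.png',cv2.resize(a[190:290,200:320],None,fx=5,fy=5,interpolation=cv2.INTER_CUBIC))
E
```

```text
time: 22.2
position: [0.5956, 0.2543, 0.09]
tool_rot: [1.21, 1.208, -1.208]
ft_force: [-1.2, -0.7, 5.6]
grip_width: 0.212
[0.595649449201517, 0.25434794675396655, 0.09000470179165432] 0.21182044772944053 [-1.17328601 -0.72456348  5.60303231]
```

View pics/s19z.png

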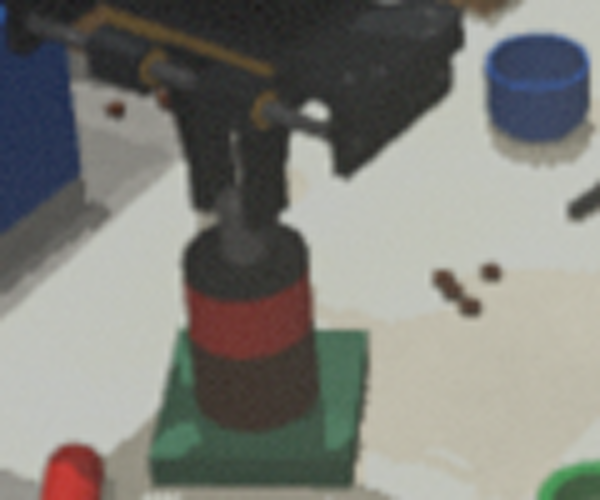

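```bash
python3 -m jog '[{"rot":[0,0,0],"travel":[0,0,0],"jaw":-1},{"rot":[0,0,0],"travel":[0,0,0],"jaw":-1},{"rot":[0,0,0],"travel":[0,0,0],"jaw":-1},{"rot":[0,0,0],"travel":[0,0,0],"jaw":-1},{"rot":[0,0,0],"travel":[0,0,0],"jaw":-1},{"rot":[0,0,0],"travel":[-0.08,0,0],"jaw":-1},{"rot":[0,0,0],"travel":[-0.14,0,0],"jaw":-1},{"rot":[0,0,0],"travel":[-0.06,0,0],"jaw":-1}]'
python3 -m jog '[{"rot":[0,0,0],"travel":[0,0,0],"jaw":-1},{"rot":[0,0,0],"travel":[0,0,0],"jaw":-1},{"rot":[0,0,0],"travel":[0,0,0],"jaw":-1}]'
python3 - <<'E'
from h import *
im,c,s=shot('wrist','w20');print(s['position'].tolist(),s['tool_rot'].tolist(),s['grip_width'],s['ft_force'])
a=shot('side','s20')[0]
cv2.imwrite('pics/w20z.png',np.hstack([cv2.resize(im[150:250,270:390],(430,358),interpolation=cv2.INTER_CUBIC),cv2.resize(a[190:290,200:300],(358,358),interpolation=cv2.INTER_CUBIC)]))
E
```

```text
time: 23.05
position: [0.5966, 0.2549, 0.1767]
tool_rot: [1.213, 1.207, -1.205]
ft_force: [-0.3, 0.6, 1.4]
grip_width: 0.857
time: 23.35
position: [0.5942, 0.2535, 0.171]
tool_rot: [1.207, 1.21, -1.212]
ft_force: [0.4, -0.2, -0.5]
grip_width: 0.997
[0.5941560967876915, 0.2535428785099789, 0.17101857375013677] [1.206943940191087, 1.2102303293209131, -1.2117764834531037] 0.9969373242908023 [ 0.41421297 -0.24957052 -0.46606377]
```

View pics/w20z.png

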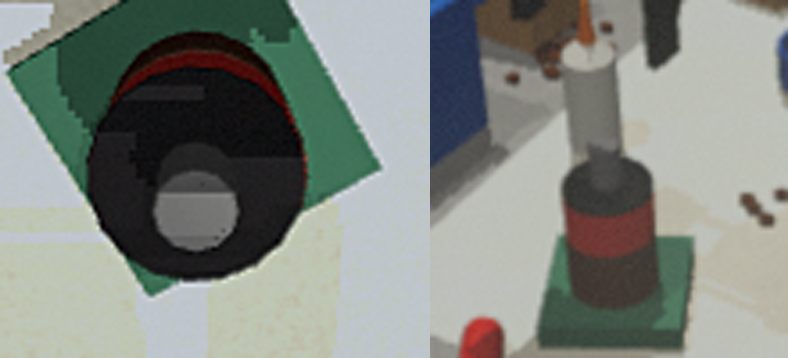

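```bash
python3 -m jog '[{"rot":[0,0,0],"travel":[0,-0.02,0.139],"jaw":-1},{"rot":[0,0,0],"travel":[0,-0.02,0.139],"jaw":-1},{"rot":[0,0,0],"travel":[0,-0.02,0.139],"jaw":-1},{"rot":[0,0,0],"travel":[0,-0.02,0.139],"jaw":-1},{"rot":[0,0,0],"travel":[0,-0.02,0.139],"jaw":-1},{"rot":[0,0,0],"travel":[0,-0.02,0.139],"jaw":-1},{"rot":[0,0,0],"travel":[0,-0.02,0.139],"jaw":-1},{"rot":[0,0,0],"travel":[0,-0.02,0.139],"jaw":-1}]'
python3 -m jog '[{"rot":[0,0,0],"travel":[0,-0.02,0.139],"jaw":-1},{"rot":[0,0,0],"travel":[0,-0.02,0.139],"jaw":-1},{"rot":[0,0,0],"travel":[0,-0.02,0.139],"jaw":-1},{"rot":[0,0,0],"travel":[0,-0.02,0.139],"jaw":-1},{"rot":[0,0,0],"travel":[0,-0.02,0.139],"jaw":-1},{"rot":[0,0,0],"travel":[0,-0.02,0.139],"jaw":-1},{"rot":[0,0,0],"travel":[0,-0.02,0.139],"jaw":-1},{"rot":[0,0,0],"travel":[0,0,0],"jaw":-1}]'
python3 -m jog '[{"rot":[0,0,0],"travel":[0,0,0],"jaw":-1},{"rot":[0,0,0],"travel":[0,0,0],"jaw":-1}]'
python3 - <<'E'
from h import *
im,c,s=shot('wrist','w21');print(s['position'].tolist(),s['tool_rot'].tolist(),s['grip_width'],s['ft_force'])
print(proj(c,[[.4975,-.3725,.05],[.6205,-.2145,.018]]))
E
```

```text
time: 24.25
position: [0.5461, -0.0811, 0.1721]
tool_rot: [1.209, 1.21, -1.21]
ft_force: [0.9, 0.2, 0.1]
grip_width: 1.005
time: 25.05
position: [0.5006, -0.3793, 0.1716]
tool_rot: [1.212, 1.204, -1.221]
ft_force: [1.1, 0.3, -1.2]
grip_width: 0.998
time: 25.25
position: [0.5056, -0.3697, 0.1722]
tool_rot: [1.209, 1.212, -1.208]
ft_force: [0.1, 0.1, -0.2]
grip_width: 0.999
[0.505553743657009, -0.36974368618766207, 0.17217480089562587] [1.208856619289406, 1.2116568211063607, -1.2076446744266576] 0.9992250297301382 [ 0.10594948  0.11008969 -0.1594975 ]
[[316.69985536 192.1126313 ]
 [436.90980332  34.85375282]]
```

View pics/w21.png

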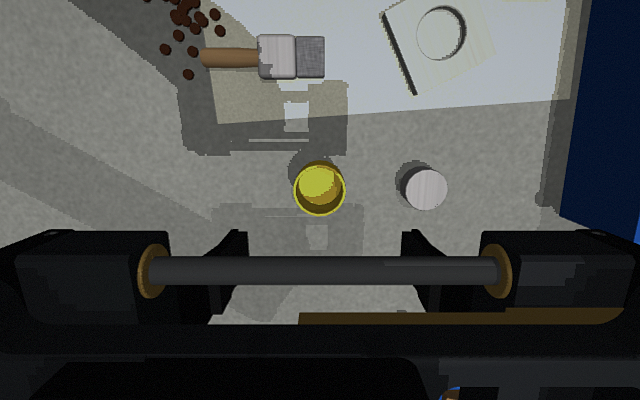

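```bash
python3 - <<'E'
from h import *
im=cv2.imread('pics/w21.png')
cv2.imwrite('pics/w21z.png',np.hstack([cv2.resize(im[0:100,370:500],(468,360),interpolation=cv2.INTER_CUBIC),cv2.resize(im[150:230,280:360],(320,320),interpolation=cv2.INTER_CUBIC)[:320].repeat(1,0) if 0 else cv2.copyMakeBorder(cv2.resize(im[150:230,280:360],(320,320),interpolation=cv2.INTER_CUBIC),0,40,0,0,cv2.BORDER_CONSTANT)]))
E
```

```text
(no output)
```

View pics/w21z.png

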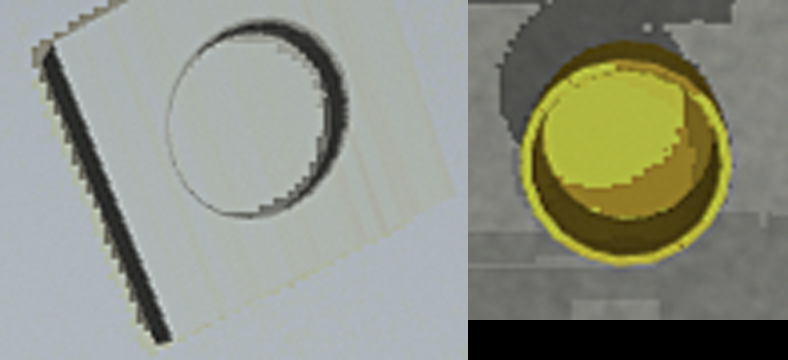

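```bash
python3 - <<'E'
from h import *
c=cam('wrist',dict(position=[0.505553743657009,-0.36974368618766207,0.17217480089562587],tool_rot=[1.208856619289406,1.2116568211063607,-1.2076446744266576]))
print(onz(c,[[441.7,32.6]],.018),onz(c,[[319.75,190.6]],.05));P=ctrl.get_state()['position'];print(P)
E
```

```text
[[ 0.62519556 -0.21240889  0.018     ]] [[ 0.50071899 -0.37085973  0.05      ]]
[ 0.50585119 -0.36944457  0.1724624 ]
```

```bash
python3 -m jog '[{"rot":[0,0,0],"travel":[0.1,-0.018,0.006],"jaw":-1},{"rot":[0,0,0],"travel":[0.12,0,0],"jaw":-1},{"rot":[0,0,0],"travel":[0.12,0,0],"jaw":-1},{"rot":[0,0,0],"travel":[0.12,0,0],"jaw":-1},{"rot":[0,0,0],"travel":[0.11,0,0],"jaw":-1},{"rot":[0,0,0],"travel":[0,0,0],"jaw":-1},{"rot":[0,0,0],"travel":[0,0,0],"jaw":-1}]'
python3 - <<'E'
from h import *
im,c,s=shot('wrist','w22');print(s['position'].tolist(),s['grip_width'],s['ft_force'])
cv2.imwrite('pics/w22z.png',cv2.resize(im[130:330,170:470],None,fx=2.6,fy=2.6))
E
```

```text
time: 26.0
position: [0.5003, -0.372, 0.0023]
tool_rot: [1.208, 1.211, -1.208]
ft_force: [0.6, -0.2, 0.5]
grip_width: 0.998
[0.5003217314228795, -0.3720472591749821, 0.0023396570150181414] 0.9984292753373477 [ 0.60180792 -0.18761259  0.47371066]
```

View pics/w22z.png

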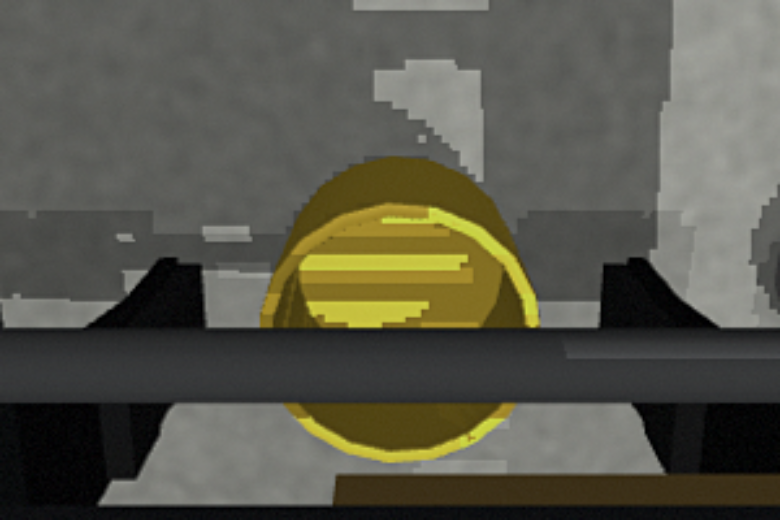

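Centred. Grip, lift 0.1 m, move toward the grey stand.

```bash
python3 -m jog '[{"rot":[0,0,0],"travel":[0,0,0],"jaw":1},{"rot":[0,0,0],"travel":[0,0,0],"jaw":1},{"rot":[0,0,0],"travel":[0,0,0],"jaw":1},{"rot":[0,0,0],"travel":[0,0,0],"jaw":1},{"rot":[0,0,0],"travel":[0,0,0],"jaw":1},{"rot":[0,0,0],"travel":[0,0,0],"jaw":1},{"rot":[0,0,0],"travel":[0,0,0],"jaw":1}]' 25
python3 -m jog '[{"rot":[0,0,0],"travel":[-0.03,0,0],"jaw":1},{"rot":[0,0,0],"travel":[-0.1,0,0],"jaw":1},{"rot":[0,0,0],"travel":[-0.13,0,0],"jaw":1},{"rot":[0,0,0],"travel":[-0.1,0,0],"jaw":1},{"rot":[0,0,0],"travel":[0,0.1,-0.08],"jaw":1},{"rot":[0,0,0],"travel":[0,0.1,-0.08],"jaw":1},{"rot":[0,0,0],"travel":[0,0,0],"jaw":1},{"rot":[0,0,0],"travel":[0,0,0],"jaw":1}]'
python3 - <<'E'
from h import *
im,c,s=shot('wrist','w23');print(s['position'].tolist(),s['tool_rot'].tolist(),s['grip_width'],s['ft_force'])
print(proj(c,[[.6252,-.2124,.018]]))
E
```

```text
time: 26.75
position: [0.4998, -0.3734, 0.0023]
tool_rot: [1.209, 1.209, -1.209]
ft_force: [0.2, 0.7, 2.9]
grip_width: 0.627
time: 27.55
position: [0.5605, -0.3237, 0.1099]
tool_rot: [1.207, 1.211, -1.207]
ft_force: [-0.6, -0.6, -0.3]
grip_width: 0.622
[0.560457032136882, -0.3237154937120936, 0.1098648311346222] [1.2069523999565317, 1.2112659996568191, -1.2070925699114963] 0.6215184882770508 [-0.5995543  -0.55698279 -0.29854036]
[[399.80370361  71.33990335]]
```

View pics/w23.png

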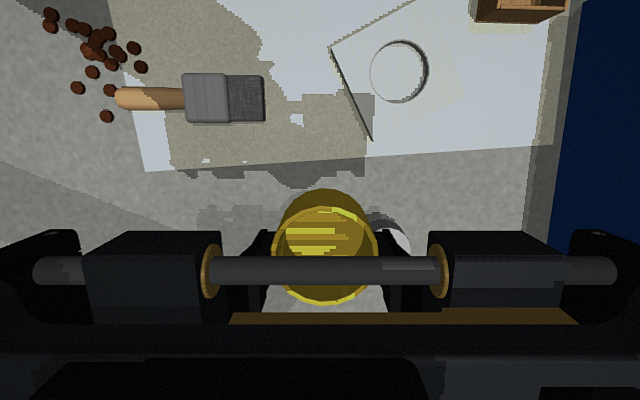

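```bash
python3 - <<'E'
from h import *
s=dict(position=np.array([0.560457032136882,-0.3237154937120936,0.1098648311346222]),tool_rot=[1.2069523999565317,1.2112659996568191,-1.2070925699114963]);c=cam('wrist',s)
print(onz(c,[[324.5,256]],s['position'][2]+.048)-s['position'],onz(c,[[399.5,71.2]],.018),onz(c,[[475,20],[560,20]],.03))
print(ctrl.get_state()['position'])
E
```

```text
[[5.02387311e-05 3.29921730e-03 4.80000000e-02]] [[ 0.62493054 -0.21228869  0.018     ]] [[ 0.67965239 -0.17603991  0.03      ]
 [ 0.74717348 -0.17581926  0.03      ]]
[ 0.55926122 -0.32534116  0.10983599]
```

```bash
python3 -m jog '[{"rot":[0,0,0],"travel":[0,0.073,-0.1227],"jaw":1},{"rot":[0,0,0],"travel":[0,0.073,-0.1227],"jaw":1},{"rot":[0,0,0],"travel":[0,0.073,-0.1227],"jaw":1},{"rot":[0,0,0],"travel":[0,0,0],"jaw":1},{"rot":[0,0,0],"travel":[0,0,0],"jaw":1},{"rot":[0,0,0],"travel":[0,0,0],"jaw":1}]'
python3 - <<'E'
from h import *
im,c,s=shot('wrist','w24');print(s['position'].tolist(),s['grip_width'],s['ft_force'])
cv2.imwrite('pics/w24z.png',cv2.resize(im[130:330,170:470],None,fx=2.6,fy=2.6))
P=s['position'];print((proj(c,[[.625,-.2123,.018],P+[0,.0025,.048]])-(170,130))*2.6)
E
```

```text
time: 28.2
position: [0.624, -0.2177, 0.1099]
tool_rot: [1.21, 1.207, -1.213]
ft_force: [0.0, 0.2, -2.4]
grip_width: 0.622
[0.6240191917434217, -0.21765673688514758, 0.10993833525004229] 0.6223029619330789 [ 0.0304404   0.21719945 -2.36916354]
[[404.03523771 157.77110927]
 [401.22809782 331.80941468]]
```

View pics/w24z.png

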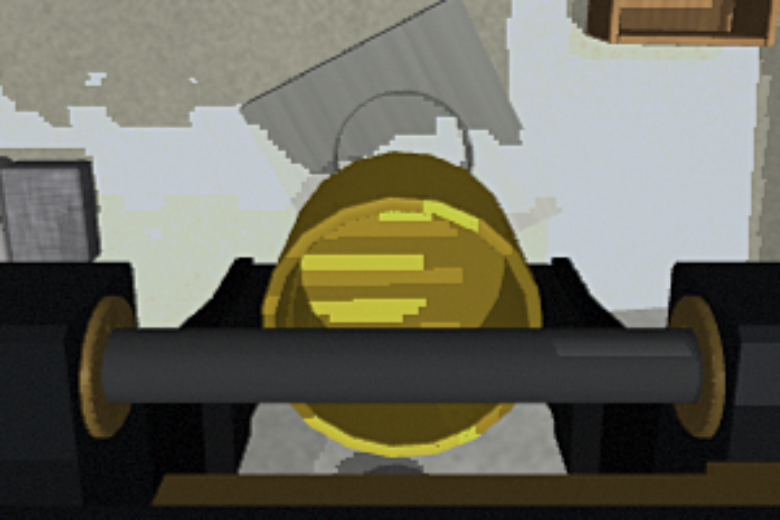

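```bash
python3 -m jog '[{"rot":[0,0,0],"travel":[0.08,0.001,0],"jaw":1},{"rot":[0,0,0],"travel":[0.09,0,0],"jaw":1},{"rot":[0,0,0],"travel":[0.08,0,0],"jaw":1},{"rot":[0,0,0],"travel":[0.04,0,0],"jaw":1},{"rot":[0,0,0],"travel":[0.015,0,0],"jaw":1},{"rot":[0,0,0],"travel":[0,0,0],"jaw":1},{"rot":[0,0,0],"travel":[0,0,0],"jaw":1},{"rot":[0,0,0],"travel":[0,0,0],"jaw":1}]'
```

```text
time: 29.05
position: [0.6268, -0.2152, 0.02]
tool_rot: [1.21, 1.207, -1.208]
ft_force: [-0.2, -0.2, -1.6]
grip_width: 0.624
```

```bash
python3 -m jog '[{"rot":[0,0,0],"travel":[0.0,-0.005,0],"jaw":1},{"rot":[0,0,0],"travel":[0.012,0,0],"jaw":1},{"rot":[0,0,0],"travel":[0.01,0,0],"jaw":1},{"rot":[0,0,0],"travel":[0.006,0,0],"jaw":1},{"rot":[0,0,0],"travel":[0.003,0,0],"jaw":1},{"rot":[0,0,0],"travel":[0,0,0],"jaw":1},{"rot":[0,0,0],"travel":[0,0,0],"jaw":1}]'
python3 - <<'E'
from h import *
a,c,s=shot('side','s25');print(s['position'].tolist(),s['grip_width'],s['ft_force'])
u=proj(cam('side'),[.625,-.2123,.03])[0].astype(int);b=shot('scene','c25')[0];v=proj(cam('scene'),[.625,-.2123,.03])[0].astype(int)
f=lambda i,u:cv2.resize(i[u[1]-40:u[1]+30,u[0]-35:u[0]+35],(400,400),interpolation=cv2.INTER_CUBIC)
cv2.imwrite('pics/s25z.png',np.hstack([f(a,u),f(b,v)]))
E
```

```text
time: 29.75
position: [0.6242, -0.2148, 0.0112]
tool_rot: [1.209, 1.209, -1.209]
ft_force: [-5.2, 1.0, 10.6]
grip_width: 0.622
[0.624219298673617, -0.21475312690307052, 0.011220039863523178] 0.6224414295730016 [-5.15447641  1.01451161 10.60190958]
```

View pics/s25z.png

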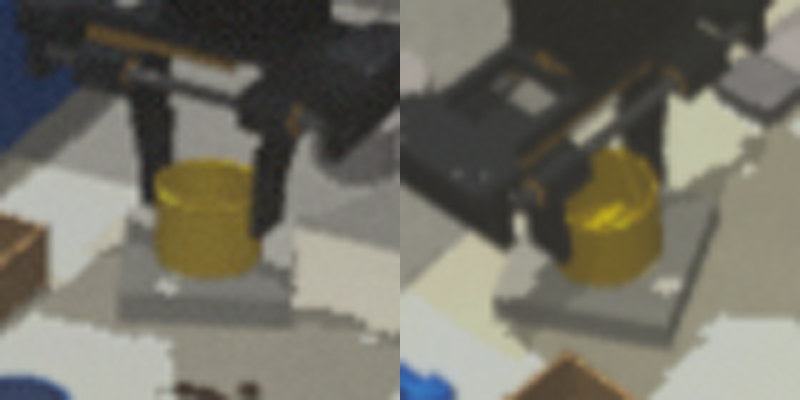

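```bash
python3 -m jog '[{"rot":[0,0,0],"travel":[0,0,0],"jaw":-1},{"rot":[0,0,0],"travel":[0,0,0],"jaw":-1},{"rot":[0,0,0],"travel":[0,0,0],"jaw":-1},{"rot":[0,0,0],"travel":[0,0,0],"jaw":-1},{"rot":[0,0,0],"travel":[0,0,0],"jaw":-1},{"rot":[0,0,0],"travel":[-0.08,0,0],"jaw":-1},{"rot":[0,0,0],"travel":[-0.14,0,0],"jaw":-1},{"rot":[0,0,0],"travel":[-0.14,0,0],"jaw":-1}]'
python3 -m jog '[{"rot":[0,0,0],"travel":[0,0,0],"jaw":-1},{"rot":[0,0,0],"travel":[0,0,0],"jaw":-1},{"rot":[0,0,0],"travel":[0,0,0],"jaw":-1}]'
python3 - <<'E'
from h import *
im,c,s=shot('wrist','w26');print(s['position'].tolist(),s['tool_rot'].tolist(),s['grip_width'],s['ft_force'])
a=shot('side','s26')[0]
u=proj(cam('side'),[.625,-.2123,.03])[0].astype(int)
f=lambda i,u:cv2.resize(i[u[1]-40:u[1]+30,u[0]-35:u[0]+35],(358,358),interpolation=cv2.INTER_CUBIC)
cv2.imwrite('pics/w26z.png',np.hstack([cv2.resize(im[150:250,270:390],(430,358),interpolation=cv2.INTER_CUBIC),f(a,u)]))
E
```

```text
time: 30.65
position: [0.6234, -0.2146, 0.1174]
tool_rot: [1.209, 1.211, -1.211]
ft_force: [0.4, -0.1, 1.4]
grip_width: 0.998
time: 30.95
position: [0.6233, -0.2145, 0.1158]
tool_rot: [1.209, 1.211, -1.21]
ft_force: [0.1, 0.0, 0.2]
grip_width: 1.0
[0.6233331756833677, -0.21447422101757832, 0.11580332784442114] [1.208642906476615, 1.2112246340033301, -1.2103649926090676] 0.9998003572865249 [0.07722554 0.02329917 0.19951119]
```

View pics/w26z.png

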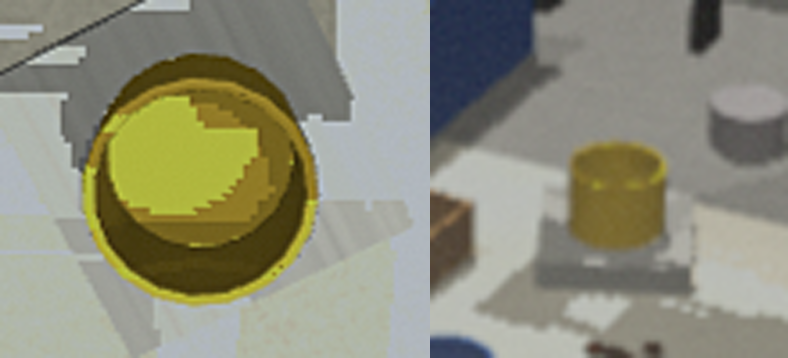

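```bash
python3 -m jog '[{"rot":[0,0,0],"travel":[0,-0.006,-0.136],"jaw":-1},{"rot":[0,0,0],"travel":[0,-0.006,-0.136],"jaw":-1},{"rot":[0,0,0],"travel":[0,-0.006,-0.136],"jaw":-1},{"rot":[0,0,0],"travel":[0,-0.006,-0.136],"jaw":-1},{"rot":[0,0,0],"travel":[0,-0.006,-0.136],"jaw":-1},{"rot":[0,0,0],"travel":[0,0,0],"jaw":-1},{"rot":[0,0,0],"travel":[0,0,0],"jaw":-1},{"rot":[0,0,0],"travel":[0,0,0],"jaw":-1}]'
python3 - <<'E'
from h import *
c=cam('wrist',dict(position=[0.6233331756833677, -0.21447422101757832, 0.11580332784442114],tool_rot=[1.208642906476615, 1.2112246340033301, -1.2103649926090676]))
print('yellow rim',onz(c,[[326.1,203.2]],.059))
im,c,s=shot('wrist','w27');print(s['position'].tolist(),s['tool_rot'].tolist())
print((proj(c,[[.6145,-.0105,.04]])-(170,110))*2.6)
cv2.imwrite('pics/w27z.png',cv2.resize(im[110:330,170:470],None,fx=2.6,fy=2.6))
E
```

```text
time: 31.85
position: [0.6148, -0.0125, 0.1163]
tool_rot: [1.209, 1.209, -1.212]
ft_force: [0.0, -0.2, 0.4]
grip_width: 0.998
yellow rim [[ 0.62472451 -0.21170523  0.059     ]]
[0.614782359639395, -0.012524369338814914, 0.1163012846343481] [1.2088914925360739, 1.2085576589298348, -1.2119798348762771]
[[400.65184995 229.32335184]]
```

View pics/w27z.png

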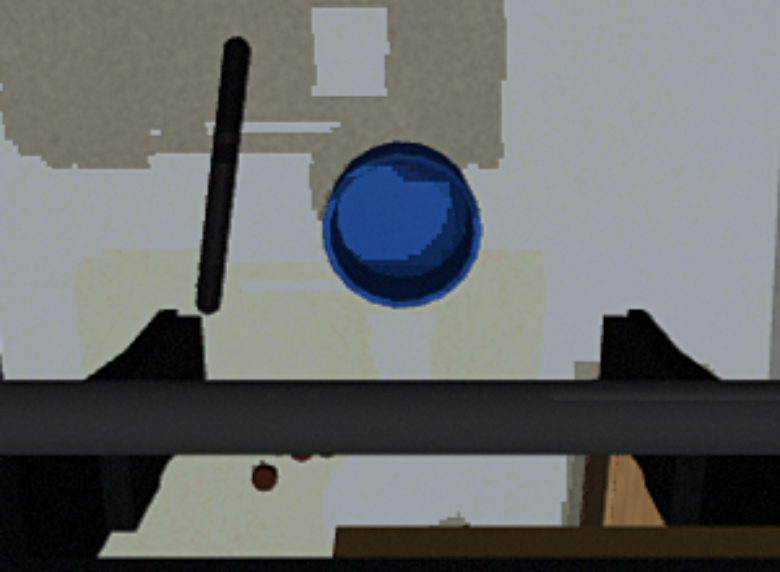

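```bash
python3 -m jog '[{"rot":[0,0,0],"travel":[0.1,0.001,-0.003],"jaw":-1},{"rot":[0,0,0],"travel":[0.1,0,0],"jaw":-1},{"rot":[0,0,0],"travel":[0.1,0,0],"jaw":-1},{"rot":[0,0,0],"travel":[0.08,0,0],"jaw":-1},{"rot":[0,0,0],"travel":[0,0,0],"jaw":-1},{"rot":[0,0,0],"travel":[0,0,0],"jaw":-1}]'
python3 -m jog '[{"rot":[0,0,0],"travel":[0,0,0],"jaw":1},{"rot":[0,0,0],"travel":[0,0,0],"jaw":1},{"rot":[0,0,0],"travel":[0,0,0],"jaw":1},{"rot":[0,0,0],"travel":[0,0,0],"jaw":1},{"rot":[0,0,0],"travel":[0,0,0],"jaw":1},{"rot":[0,0,0],"travel":[0,0,0],"jaw":1},{"rot":[0,0,0],"travel":[0,0,0],"jaw":1}]' 25
```

```text
time: 32.5
position: [0.6155, -0.0114, 0.0032]
tool_rot: [1.21, 1.208, -1.211]
ft_force: [-0.1, 0.4, 0.7]
grip_width: 0.998
time: 33.2
position: [0.6155, -0.0098, 0.0035]
tool_rot: [1.209, 1.209, -1.209]
ft_force: [-1.7, 0.5, 2.9]
grip_width: 0.622
```

```bash
python3 -m jog '[{"rot":[0,0,0],"travel":[-0.03,0,0],"jaw":1},{"rot":[0,0,0],"travel":[-0.1,0,0],"jaw":1},{"rot":[0,0,0],"travel":[-0.14,0,0],"jaw":1},{"rot":[0,0,0],"travel":[-0.14,0,0],"jaw":1},{"rot":[0,0,0],"travel":[0,0.006,0.12],"jaw":1},{"rot":[0,0,0],"travel":[0,0.006,0.14],"jaw":1},{"rot":[0,0,0],"travel":[0,0.006,0.14],"jaw":1},{"rot":[0,0,0],"travel":[0,0.006,0.14],"jaw":1}]'
python3 -m jog '[{"rot":[0,0,0],"travel":[0,0.007,0.133],"jaw":1},{"rot":[0,0,0],"travel":[0,0,0],"jaw":1},{"rot":[0,0,0],"travel":[0,0,0],"jaw":1},{"rot":[0,0,0],"travel":[0,0,0],"jaw":1}]'
python3 - <<'E'
from h import *
im,c,s=shot('wrist','w28');print(s['position'].tolist(),s['grip_width'],s['ft_force'])
P=s['position'];print((proj(c,[P+[0,0,.0365],[.6247,-.2117,.059]])-(240,150))*2.294)
a=shot('side','s28')[0];u=proj(cam('side'),[.625,-.2123,.05])[0].astype(int)
f=lambda i,u:cv2.resize(i[u[1]-50:u[1]+40,u[0]-45:u[0]+45],(410,413),interpolation=cv2.INTER_CUBIC)
cv2.imwrite('pics/w28z.png',np.hstack([cv2.resize(im[150:330,240:410],(390,413)),f(a,u)]))
E
```

```text
time: 34.0
position: [0.6227, -0.1734, 0.1267]
tool_rot: [1.209, 1.209, -1.208]
ft_force: [0.4, -0.1, -0.7]
grip_width: 0.628
time: 34.4
position: [0.6251, -0.2099, 0.1261]
tool_rot: [1.209, 1.211, -1.207]
ft_force: [0.6, 0.6, -1.4]
grip_width: 0.623
[0.6251361686466248, -0.20986616817916043, 0.1261084892513719] 0.6229289871132395 [ 0.56070043  0.60491931 -1.40076597]
[[193.62901212 235.0932348 ]
 [192.21937195 126.71841865]]
```

View pics/w28z.png

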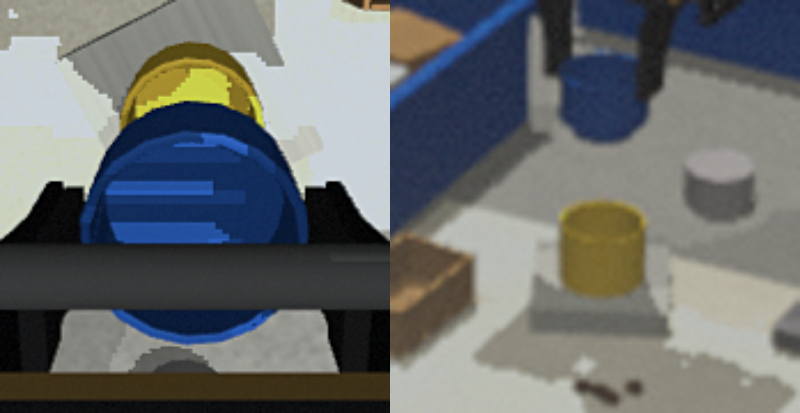

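```bash
python3 -m jog '[{"rot":[0,0,0],"travel":[0.08,0,0],"jaw":1},{"rot":[0,0,0],"travel":[0.08,0,0],"jaw":1},{"rot":[0,0,0],"travel":[0.045,0,0],"jaw":1},{"rot":[0,0,0],"travel":[0.015,0,0],"jaw":1},{"rot":[0,0,0],"travel":[0,0,0],"jaw":1},{"rot":[0,0,0],"travel":[0,0,0],"jaw":1},{"rot":[0,0,0],"travel":[0,0,0],"jaw":1},{"rot":[0,0,0],"travel":[0,0,0],"jaw":1}]'
```

```text
time: 35.3
position: [0.6255, -0.2121, 0.0613]
tool_rot: [1.21, 1.207, -1.208]
ft_force: [-0.5, 0.3, -0.5]
grip_width: 0.621
```

Good alignment; 8 mm to go, in small steps.

```bash
python3 -m jog '[{"rot":[0,0,0],"travel":[0.01,-0.002,0],"jaw":1},{"rot":[0,0,0],"travel":[0.008,0,0],"jaw":1},{"rot":[0,0,0],"travel":[0.006,0,0],"jaw":1},{"rot":[0,0,0],"travel":[0.004,0,0],"jaw":1},{"rot":[0,0,0],"travel":[0,0,0],"jaw":1},{"rot":[0,0,0],"travel":[0,0,0],"jaw":1},{"rot":[0,0,0],"travel":[0,0,0],"jaw":1}]'
python3 - <<'E'
from h import *
a,c,s=shot('side','s29');print(s['position'].tolist(),s['grip_width'],s['ft_force'])
u=proj(cam('side'),[.625,-.2123,.05])[0].astype(int)
cv2.imwrite('pics/s29z.png',cv2.resize(a[u[1]-45:u[1]+35,u[0]-40:u[0]+40],(500,500),interpolation=cv2.INTER_CUBIC))
E
```

```text
time: 36.0
position: [0.6241, -0.2118, 0.0535]
tool_rot: [1.209, 1.209, -1.209]
ft_force: [-5.0, 0.7, 7.8]
grip_width: 0.62
[0.6241178594546661, -0.21184164366356859, 0.05352910636104237] 0.6197396280046027 [-5.04724459  0.65171582  7.82210398]
```

View pics/s29z.png

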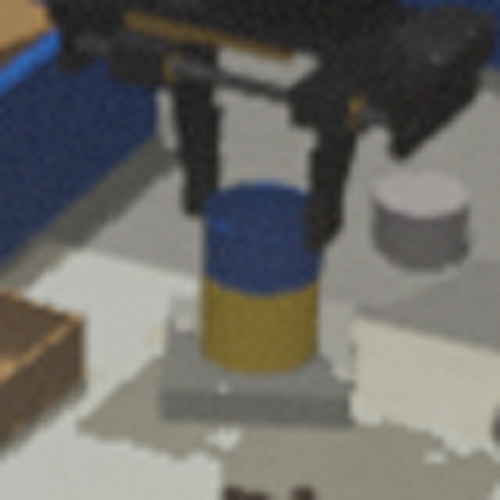

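Seated (z at the computed seat, about 8 N upward). Release and retreat.

```bash
python3 -m jog '[{"rot":[0,0,0],"travel":[0,0,0],"jaw":-1},{"rot":[0,0,0],"travel":[0,0,0],"jaw":-1},{"rot":[0,0,0],"travel":[0,0,0],"jaw":-1},{"rot":[0,0,0],"travel":[0,0,0],"jaw":-1},{"rot":[0,0,0],"travel":[0,0,0],"jaw":-1},{"rot":[0,0,0],"travel":[-0.08,0,0],"jaw":-1},{"rot":[0,0,0],"travel":[-0.14,0,0],"jaw":-1},{"rot":[0,0,0],"travel":[-0.14,0,0],"jaw":-1}]'
python3 -m jog '[{"rot":[0,0,0],"travel":[0,0,0],"jaw":-1},{"rot":[0,0,0],"travel":[0,0,0],"jaw":-1},{"rot":[0,0,0],"travel":[0,0,0],"jaw":-1},{"rot":[0,0,0],"travel":[0,0,0],"jaw":-1}]'
python3 - <<'E'
from h import *
im,c,s=shot('wrist','w30');print(s['position'].tolist(),s['ft_force'],s['grip_width'])
a=shot('side','s30')[0];b=shot('scene','c30')[0]
cv2.imwrite('pics/fin.png',np.vstack([np.hstack([cv2.resize(im[140:240,265:385],(360,300)),cv2.resize(a[150:290,200:368],(360,300))]),cv2.resize(b[140:290,220:440],(720,300)[:2],interpolation=cv2.INTER_CUBIC)]))
E
```

```text
time: 36.85
position: [0.6235, -0.2116, 0.16]
tool_rot: [1.209, 1.211, -1.21]
ft_force: [1.7, 0.2, 0.6]
grip_width: 1.0
time: 37.25
position: [0.6232, -0.2114, 0.1578]
tool_rot: [1.208, 1.212, -1.211]
ft_force: [0.0, 0.6, -0.8]
grip_width: 1.003
[0.6231703459926785, -0.21140927066156967, 0.15783568997710973] [ 0.04386311  0.60218323 -0.77393227] 1.0029948426225757
```

View pics/fin.png

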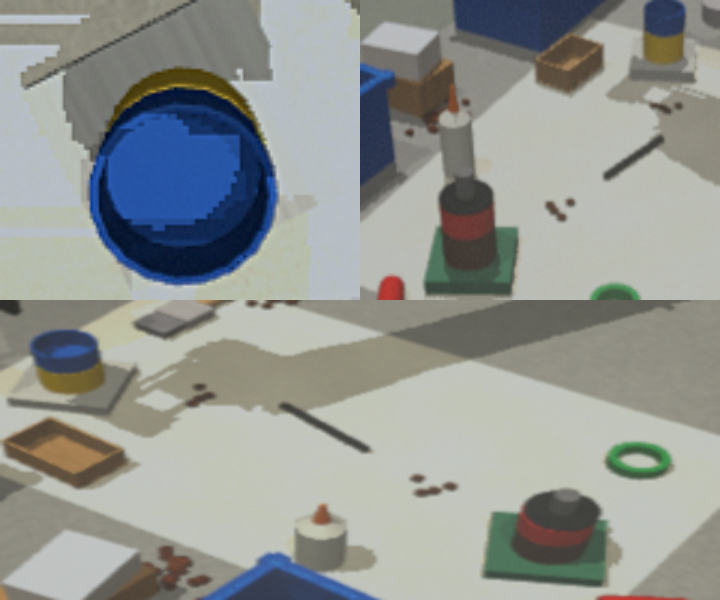

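View pics/s30.png

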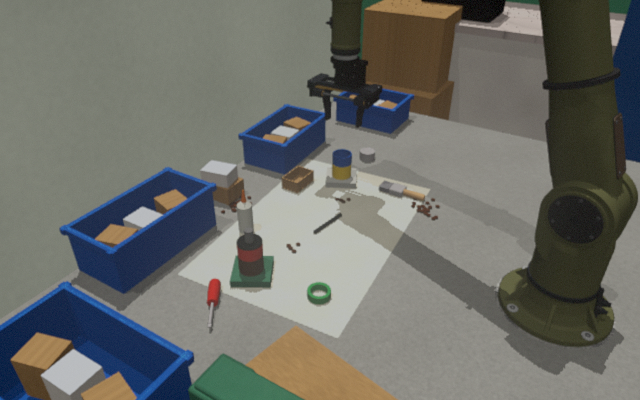

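```bash
python3 -c "
from bench import ctrl
print(ctrl.close_job())"
```

```text
the job is handed in; nothing more can be done
None
```

I stacked all the pots and handed the job in at about 37 s of the 134 s allowed; the hand-in gives no verdict. The green stand holds brown, red, then the lid, and the grey stand holds yellow, then blue.

- **Seating:** Each piece stopped at its computed seat height to within about 1 mm, with 5–11 N of upward force at contact. In the last wrist, side and scene pictures both stacks look upright and closed up. I did not measure tilt beyond that.
- **Clearances:** The glue bottle was still standing and the open gripper was above the grey stack, touching nothing. The highest wrist-force reading was about 12 N.
- **First grasp failed:** On the first try at the brown pot, the fingers closed over or inside its mouth. The pictures showed the visible fingertips about 16–22 mm short of the reported TCP. I backed out without moving the pot, gripped lower and had no more missed grasps.
- **Measurement agreement:** Positions from the fixed cameras and the wrist camera agreed to about 3–5 mm. I used the wrist values.

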